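Weigh the canister on the two-pan balance

TASK

Find out what the orange canister weighs: from the sloping caddy, set brass weights gently and upright on the empty right pan of the balance until the beam comes level, with the red pointer at rest inside the green band. Leave the weights you do not need in the caddy's wells, do not touch the canister, and do not disturb the bottle, the pepper mill or the glass.

Things in the scene. Friction and masses are not known exactly. Their poses are not given: they have to be found in the camera images.
- beam (a joint): tilt a of the balance beam, rad; 0 = level (red pointer upright, mid green band). Positive: left (canister) pan low, right pan high. Sprung, settles in about 1 s: (mass on left - mass on right pan) = 1251 g x a/cos(a), so 50 g tilts it 0.040 rad; stops at +-0.36. Each pan top is 0.095 m -+ 0.110 m x sin(a) high (left -, right +). Green band: +-0.028 rad = +-35 g
- balance: white two-pan kitchen balance, fixed to the worktop; base 100 x 270 x 18 mm, steel beam along its y axis, pivot 62 mm up, dial plate 80 mm wide with green band up to 165 mm high over the middle. Origin: centre of the underside; y points to the left pan, x away from the robot at yaw 0. (Dark pendant lamps, 110 mm thick, hang over the robot at x 0.12, y 0.225 and y -0.46, lower ends 0.55 m up)
- pan_left_top (a point): centre of the upper face of the left steel pan (the canister's), 110 mm from the pivot; pan of 130 mm diameter with a rim 3 mm high; the pans stay horizontal at any beam angle; 95 mm above the worktop when level
- pan_right_top (a point): centre of the upper face of the right steel pan (the weights'), same size and height: flat, 125 mm clear within its 3 mm rim. It yields about 9 mm per N (8.8 mm lower for each 100 g set on it). Where a weight stands on it does not change the reading
- canister: orange round canister with a dark wooden lid, 72 mm diameter, 95 mm high, contents and so mass unknown (about 80 to 370 g); stands on the left pan. Origin: centre of its underside, z up; do not touch it
- caddy: fixed light-wood weight caddy, 190 mm along its y; tray slopes 30 deg down to its front (-x, to the robot). Three round wells 60 mm apart, 39 mm diameter, 6 mm deep, axes along (-0.5, 0, 0.866) of the caddy. A dark 14 mm carrying bar along y, 62 mm behind the well axes and 96 to 110 mm up along them, hangs over the wells: the tool must lean like the wells. Origin: underside centre
- well_a (a point): centre of the floor of the caddy's left (+y) well; axes as the caddy's
- well_b (a point): centre of the floor of the caddy's middle well; axes as the caddy's
- well_c (a point): centre of the floor of the caddy's right (-y) well; axes as the caddy's
- weight_50: brass 50 g weight: disc 36 mm diameter x 5 mm, above it a neck 11 mm thick and 4 mm high and a round grip knob of 16 mm diameter x 16 mm; 25 mm high in all, so the knob spans 9 to 25 mm above the origin. Origin: centre of the underside, z along its axis to the knob. Starts in one of the three wells, leaning with it
- weight_100: brass 100 g weight: disc 36 mm diameter x 10 mm, above it a neck 11 mm thick and 4 mm high and a round grip knob of 16 mm diameter x 16 mm; 30 mm high in all, so the knob spans 14 to 30 mm above the origin. Origin: centre of the underside, z along its axis to the knob. Starts in one of the three wells, leaning with it
- weight_200: brass 200 g weight: disc 36 mm diameter x 22 mm, above it a neck 11 mm thick and 4 mm high and a round grip knob of 16 mm diameter x 16 mm; 42 mm high in all, so the knob spans 26 to 42 mm above the origin. Origin: centre of the underside, z along its axis to the knob. Starts in one of the three wells, leaning with it
- oil_bottle: dark green square bottle with red cap, 58 x 58 x 281 mm, loose, stands close behind the balance; bystander. Origin: centre of the underside
- wood_mill: turned wooden pepper mill, 58 mm diameter, 170 mm high, loose, stands close behind the balance; bystander. Origin: centre of the underside
- tumbler: clear drinking glass, 79 mm diameter, 90 mm high, loose, to the left of the balance; bystander. Origin: centre of the underside
There are look-alikes about, which are no part of the job. Leave any turquoise look-alike of the weight_100 alone. Leave any blue or turquoise look-alike of the canister alone.

How it is judged:
By the outcome, as a careful person would: the job done as asked, in the order asked, and still so for the second after the job is handed in, with the robot touching nothing.
It also fails if it takes over 72 s, if anything falls off the work surface, if the arm or the gripper's body presses on something with over 40 N, if the wrist force passes 120 N, or if a joint passes its speed limit or range.

ROBOT

A 7-joint arm with a two-finger parallel gripper is mounted at the origin on a cart in front of the work surface, level with it; the furniture and walls round the work are solid. World frame = base frame: x ahead of the robot, y to its left, z up, the work surface at z = 0. Lengths are in m, angles in rad, forces in N, time in s.
With the tool pointing down it reaches from about 0.35 to 0.9 m from the base axis. Payload 8.1 kg.
Tool frame: the origin (TCP) lies on the centre line of the jaws, within the pads' length; the fingertips stand 8 mm ahead of it and the grasp point (between the pads) lies 11 mm behind it (tips_ahead is the distance from the TCP to the fingertips, in m); z points along the fingers, y is the line along which they close (so a half turn about z gives the same grasp; the last joint's range is limited). The gripper opens to 92 mm and grips with 3 to 60 N. Pads are 19 mm wide; open, the fingers measure 130 mm over their backs; the gripper's body (75 mm by 190 mm) begins 47 mm behind the grasp point.
Start: joints at [0.681, 0.434, 0.025, 1.573, -0.012, 1.134, -0.075], TCP at [0.443, -0.441, 0.235] pointing down, gripper open.
Joint ranges: [-2.62, 2.62], [-0.44, 2.09], [-1.27, 1.32], [0.08, 2.57], [-1.32, 4.46], [0.12, 2], [-2.74, 2.74]. Speed limits (rad/s): [2.22, 2.22, 3.01, 3.01, 3.14, 3.14, 3.14].

INTERFACE

Orientations are given as a unit quaternion [w, x, y, z].
In Python, from rig import get_state, camera, camera_info, close_job, cut_out, tips_ahead gives the robot as it stands.
- The arm moves only by the tool step_arm, never from a script. Its argument "commands" is a list of rows, each an object of numbers: "x", "y", "z": the shift along the tool's x, y, z in mm; "yaw": the turn about the tool's z in rad. A call has 1 to 8 rows; each row is the pose to reach, as a shift and turn from the pose commanded when the call began, along the tool's axes at that moment; what a row does not reach only later rows make up. A row lasts 1/12 s, in which the tool goes at most 41.7 mm and 7.16 degrees, less where a joint would pass 70% of its speed; a pose out of reach is approached as far as the arm can. A call with a gripper value outside its range is refused whole. "claw" is the closure, from -1 (fully open) to 1 (shut), set as the call begins (left out, the last holds). The fingers move at their own pace and stop on an object; "grip_force" is the grip in N (left out, the last holds). Time passes only in rows, so rows that repeat a pose let the fingers close. It gives the time, the measured TCP pose, the force, the opening and the grip force at its end, in the units of the state.
- get_state(): the state, without advancing time (a new reading comes with each control period).
- camera(name): name is "scene" or "side" or "wrist"; returns the picture (420x560x3 uint8, red, green, blue); there is no depth.
- camera_info(name): a dict with "fx", "fy", "cx", "cy" (pixels), "D" ([k1, k2, p1, p2, k3] as OpenCV has them; the pictures are not rectified), "rvec" (rotation vector, rad) and "tvec" (3), from world to camera coordinates, as OpenCV has them; the wrist camera has in their place "hand_eye" (4x4, takes a point from camera to tool coordinates, whose origin is the TCP and whose axes are the flange's). Camera axes: x right, y down, z forward; pixel columns grow to the right and rows downward; lengths in m; the calibration is good to about 2 mm. A picture is of the moment at which its call begins: read the wrist's pose just before it. camera_info takes no time and is no camera call.
- close_job(): hands the job in; it is judged then, once.
Trained networks look in the newest picture that a camera, given by its name, has taken for a name from the list of things; names that differ only in an ending like _2 or _b are one class to them, and where a whole thing is asked for, a point or a joint stands for the part that bears it (a point fixed in the world has none). Each returns a list of dicts, best first, with "p" (0 to 1); they miss things now and then, are a little off and sometimes report something else, mostly with a low value. They report only what shows in the picture. A call takes as long as a camera call. They do not tell look-alikes from the thing itself.
- cut_out(target, camera): "region" (420x560 bool, what is visible of it) and "at" ([column, row] in pixels, amid what is visible of it).
The state is a dict: "time_s": time; "joint_pos": joint angles; "dq": joint speeds; "joint_torque": joint torques, N m; "ee_pos": TCP position; "eef_rot": TCP orientation; "wrist_force": force on the tool from outside, world axes, zero at the start; "torque": the same for the moment, N m; "gripper_width": finger opening in m; "grasp_force": force on a finger pad.
Only numpy, scipy, OpenCV 4.12 (cv2) and the standard library are available. Lean on these libraries where they do the work, as an engineer would, in place of code of your own. Each camera call takes 0.05 s, during which the arm holds its last target. There are 200 camera calls.

## Working session

There is one attempt and no reset: what is moved stays moved. The work goes in short steps, Python scripts to look and compute and a tool call to move; the robot and the scene stay as the last step left them, time stands still between calls to the robot, and variables do not carry over. Pictures are saved under pics/ and viewed, at most 10 in all, crops included, and the job is handed in when it is done.

Besides the shell and the picture viewer there is one more tool, called as name(argument=value, ...) on one line, values as JSON. step_arm: Moves the arm, as the interface text tells. Its arguments: {"type":"object","properties":{"commands":{"type":"array"},"claw":{"type":"number"},"grip_force":{"type":"number"}},"required":["commands"]}

```bash
mkdir -p pics; ls
python3 - <<'E'
from rig import *
import cv2,numpy as np
s=get_state();print({k:np.round(v,3).tolist() for k,v in s.items()});print(tips_ahead)
a=camera("scene");b=camera("side");c=camera("wrist")
for n in("scene","side","wrist"):print(n,camera_info(n))
cv2.imwrite("pics/scene.png",a[:,:,::-1]);cv2.imwrite("pics/side.png",b[:,:,::-1]);cv2.imwrite("pics/wrist.png",c[:,:,::-1])
E
```

```text
pics
{'time_s': 0.0, 'joint_pos': [0.681, 0.435, 0.025, 1.574, -0.012, 1.134, -0.075], 'dq': [0.001, 0.0, -0.001, -0.002, -0.001, 0.002, 0.0], 'joint_torque': [-0.002, -66.785, 0.984, -31.446, -0.061, 0.043, 0.0], 'ee_pos': [0.442, -0.441, 0.234], 'eef_rot': [-0.001, 0.924, 0.383, -0.0], 'wrist_force': [0.351, -0.079, -0.426], 'torque': [0.033, -0.005, -0.037], 'grasp_force': 0.0, 'gripper_width': 0.092}
0.008
scene {'fx': 420.22879174468096, 'fy': 420.22879174468096, 'cx': 282.32236747003896, 'cy': 217.27038999924116, 'D': array([-0.04761327,  0.        ,  0.        ,  0.        ,  0.        ]), 'rvec': array([ 2.10071716, -1.28377952,  0.51447331]), 'tvec': array([-0.25698274,  0.37753284,  0.93569606])}
side {'fx': 436.46797529919934, 'fy': 436.46797529919934, 'cx': 280.46938076375534, 'cy': 205.51253526091782, 'D': array([-0.04791852,  0.        ,  0.        ,  0.        ,  0.        ]), 'rvec': array([ 2.23608574,  0.2192894 , -0.12785485]), 'tvec': array([-0.47948108, -0.01047048,  1.16844288])}
wrist {'fx': 352.89972082242656, 'fy': 352.89972082242656, 'cx': 281.8866602191544, 'cy': 213.2569142062141, 'D': array([-0.01099286,  0.        ,  0.        ,  0.        ,  0.        ]), 'hand_eye': array([[-3.37665961e-04, -9.69206595e-01, -2.46248781e-01,
         6.49278424e-02],
       [ 9.99999895e-01, -4.03672320e-04,  2.17568385e-04,
         2.59320488e-04],
       [-3.10272531e-04, -2.46248682e-01,  9.69206629e-01,
        -1.50105107e-01],
       [ 0.00000000e+00,  0.00000000e+00,  0.00000000e+00,
         1.00000000e+00]])}
```

View pics/scene.png

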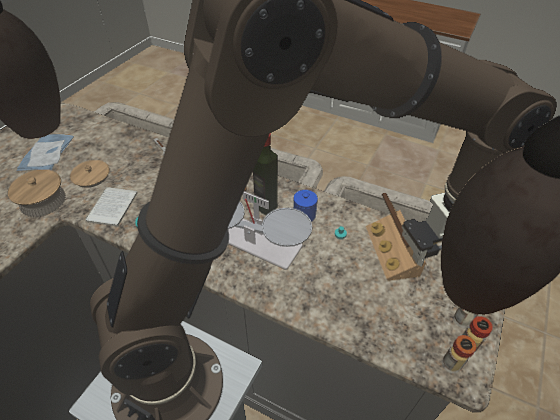

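View pics/side.png

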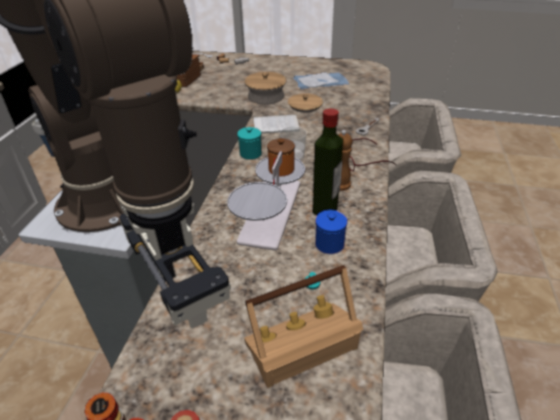

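```bash
cat > h.py <<'E'
from rig import *
import cv2,numpy as np
from scipy.spatial.transform import Rotation as R
def ext(n,st=None):
    i=camera_info(n);K=np.array([[i['fx'],0,i['cx']],[0,i['fy'],i['cy']],[0,0,1.]])
    if n!='wrist':
        Rw=cv2.Rodrigues(i['rvec'])[0];return K,i['D'],Rw,np.array(i['tvec'])
    st=st or get_state();q=np.array(st['eef_rot']);T=np.eye(4);T[:3,:3]=R.from_quat(q[[1,2,3,0]]).as_matrix();T[:3,3]=st['ee_pos']
    W=np.linalg.inv(T@i['hand_eye']);return K,i['D'],W[:3,:3],W[:3,3]
def ray(px,e):
    K,D,Rw,t=e;u=cv2.undistortPoints(np.array([[px]],float),K,D)[0,0]
    d=Rw.T@np.array([u[0],u[1],1]);return -Rw.T@t,d/np.linalg.norm(d)
def tri(rays):
    A=sum(np.eye(3)-np.outer(d,d) for o,d in rays);b=sum((np.eye(3)-np.outer(d,d))@o for o,d in rays)
    p=np.linalg.solve(A,b);return p,[np.linalg.norm(np.cross(p-o,d)) for o,d in rays]
def onz(px,e,z):
    o,d=ray(px,e);return o+d*(z-o[2])/d[2]
def proj(P,e):
    K,D,Rw,t=e;return cv2.projectPoints(np.array(P,float).reshape(-1,3),cv2.Rodrigues(Rw)[0],t,K,D)[0][:,0]
E
python3 - <<'E'
from h import *
for n in("scene","side","wrist"):
    e=ext(n);print(n,'cam',np.round(ray([280,210],e)[0],3))
    for t in("weight_50","weight_100","weight_200","caddy","pan_right_top","canister"):
        for r in cut_out(t,n)[:4]:
            y,x=np.nonzero(r['region']);print(t,round(r['p'],2),np.round(r['at']),[x.min(),x.max(),y.min(),y.max()] if len(x) else '')
E
```

```text
scene cam [-0.207 -0.383  0.946]
weight_50 0.68 [376. 227.] [np.int64(371), np.int64(385), np.int64(222), np.int64(237)]
weight_50 0.58 [385. 245.] [np.int64(379), np.int64(391), np.int64(241), np.int64(252)]
weight_100 0.68 [376. 227.] [np.int64(371), np.int64(385), np.int64(222), np.int64(237)]
weight_100 0.58 [385. 245.] [np.int64(379), np.int64(391), np.int64(241), np.int64(252)]
weight_200 0.68 [376. 227.] [np.int64(371), np.int64(385), np.int64(222), np.int64(237)]
weight_200 0.58 [385. 245.] [np.int64(379), np.int64(391), np.int64(241), np.int64(252)]
caddy 0.72 [396. 252.] [np.int64(367), np.int64(423), np.int64(194), np.int64(280)]
pan_right_top 0.69 [287. 228.] [np.int64(262), np.int64(311), np.int64(208), np.int64(246)]
canister 0.73 [307. 202.] [np.int64(294), np.int64(317), np.int64(190), np.int64(220)]
side cam [ 0.667 -0.802  0.712]
weight_50 0.9 [317. 308.] [np.int64(314), np.int64(333), np.int64(295), np.int64(318)]
weight_50 0.79 [295. 322.] [np.int64(286), np.int64(304), np.int64(312), np.int64(330)]
weight_50 0.65 [265. 335.] [np.int64(260), np.int64(274), np.int6
[... 1110 characters left out ...]
0.] [np.int64(315), np.int64(347), np.int64(210), np.int64(254)]
canister 0.58 [283. 153.] [np.int64(267), np.int64(294), np.int64(138), np.int64(176)]
canister 0.58 [249. 144.] [np.int64(238), np.int64(261), np.int64(127), np.int64(159)]
canister 0.25 [256. 202.] [np.int64(227), np.int64(286), np.int64(182), np.int64(220)]
wrist cam [ 0.489 -0.396  0.385]
weight_50 0.78 [274.  49.] [np.int64(267), np.int64(302), np.int64(37), np.int64(64)]
weight_100 0.78 [274.  49.] [np.int64(267), np.int64(302), np.int64(37), np.int64(64)]
weight_200 0.78 [274.  49.] [np.int64(267), np.int64(302), np.int64(37), np.int64(64)]
caddy 0.75 [317.  48.] [np.int64(252), np.int64(384), np.int64(0), np.int64(102)]
```

View pics/wrist.png

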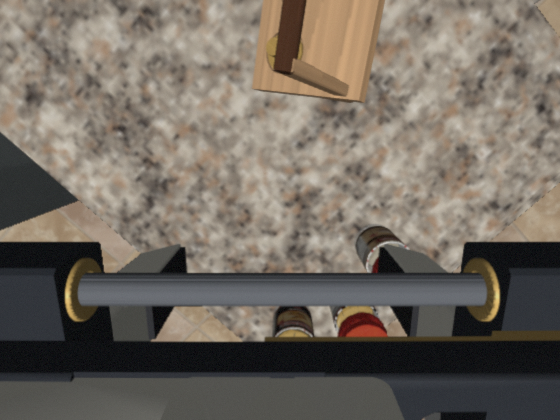

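Run:
```python
from h import *
es,ed=ext("scene"),ext("side")
for a,b in(((378,229),(322,307)),((385,246),(295,321)),((392,265),(266,334)),((341,232),(313,281)),((287,227),(257,201))):
    p,r=tri([ray(a,es),ray(b,ed)]);print(a,np.round(p,4),np.round(r,4))
a=cv2.imread("pics/scene.png")[180:290,320:440];b=cv2.imread("pics/side.png")[255:395,235:375]
cv2.imwrite("pics/c1.png",np.hstack([cv2.resize(a,(436,400),interpolation=2),cv2.resize(b,(360,360),interpolation=2)[:,:] if 0 else cv2.resize(b,(364,400),interpolation=2)]))
```

```text
(378, 229) [ 0.6263 -0.276   0.0459] [0.0021 0.0021]
(385, 246) [ 0.5809 -0.3124  0.0392] [0.0022 0.0022]
(392, 265) [ 0.5326 -0.3477  0.033 ] [0.0036 0.0036]
(341, 232) [ 0.5972 -0.1791  0.0083] [0.0002 0.0002]
(287, 227) [ 0.4528 -0.0705  0.1198] [0.0006 0.0006]
```

View pics/c1.png

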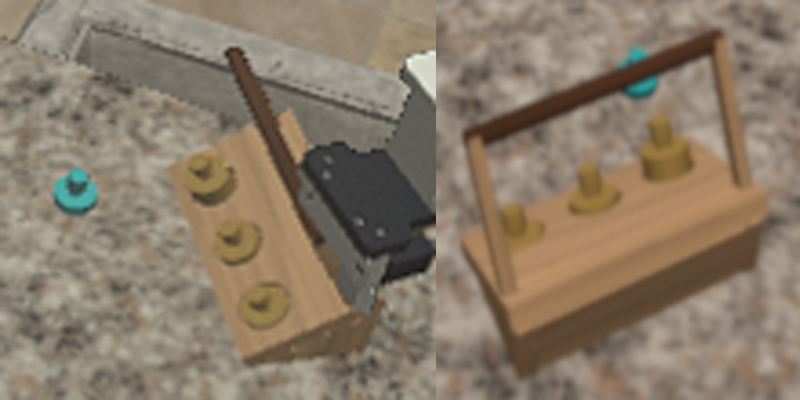

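The scene crop shows the weights on the tray, far to near: 200 g at scene (378,229), 100 g at (385,246) and 50 g at (392,265). The turquoise look-alike is at (341,232), and I'm leaving it alone. The blue canister at (305,203) and the teal one at side (249,144) are also look-alikes. The bar sits right above the wells, so the tool has to lean 30°. The listed row keys include no tilt, so I'll check how a row handles orientation with a tiny harmless test.

step_arm(commands=[{"x": 0,"y": 0,"z": 0,"yaw": 0,"pitch": 0.05}])

```text
schema error: expected keys x, y, z, yaw
```

A tilt key is refused, so only x, y, z and yaw are available. The text says an out-of-reach pose is approached "as far as the arm can", so I'll see what happens to the orientation at the reach limit, in free space.

step_arm(commands=[{"x": -5,"y": 40,"z": -10,"yaw": 0},{"x": -10,"y": 80,"z": -20,"yaw": 0},{"x": -15,"y": 120,"z": -30,"yaw": 0},{"x": -20,"y": 160,"z": -40,"yaw": 0},{"x": -25,"y": 200,"z": -40,"yaw": 0},{"x": -30,"y": 240,"z": -40,"yaw": 0},{"x": -35,"y": 280,"z": -40,"yaw": 0},{"x": -40,"y": 320,"z": -40,"yaw": 0}])

```text
time_s: 1.72
ee_pos: [0.6145, -0.6656, 0.2754]
eef_rot: [0.001, 0.926, 0.378, 0.003]
wrist_force: [0.2, -1.8, 0.7]
gripper_width: 0.0917
grasp_force: 0.0
```

step_arm(commands=[{"x": -3,"y": 40,"z": 0,"yaw": 0},{"x": -6,"y": 80,"z": 0,"yaw": 0},{"x": -8,"y": 100,"z": 0,"yaw": 0},{"x": -10,"y": 120,"z": 0,"yaw": 0}])

```text
time_s: 2.05
ee_pos: [0.6214, -0.6928, 0.2664]
eef_rot: [0.011, 0.93, 0.367, 0.014]
wrist_force: [-0.7, 0.9, -0.2]
gripper_width: 0.0919
grasp_force: 0.0
```

```bash
python3 -c "
from h import *
s=get_state();print(np.round(s['joint_pos'],3),s['ee_pos'],s['eef_rot']);q=np.array(s['eef_rot']);print(R.from_quat(q[[1,2,3,0]]).as_matrix().round(3))"
```

```text
[ 0.756  1.179  0.842  0.113 -0.831  1.855  0.021] [ 0.62141171 -0.69280789  0.26639112] [0.01104782 0.92985437 0.36748395 0.01429495]
[[ 0.73   0.683  0.035]
 [ 0.684 -0.73  -0.01 ]
 [ 0.018  0.031 -0.999]]
```

step_arm(commands=[{"x": 0,"y": 40,"z": 0,"yaw": 0},{"x": 0,"y": 80,"z": 0,"yaw": 0},{"x": 0,"y": 120,"z": 0,"yaw": 0},{"x": 0,"y": 160,"z": 0,"yaw": 0},{"x": 0,"y": 200,"z": 0,"yaw": 0},{"x": 0,"y": 240,"z": 0,"yaw": 0}])

```text
time_s: 2.55
ee_pos: [0.6426, -0.7119, 0.2306]
eef_rot: [0.03, 0.93, 0.367, 0.022]
wrist_force: [-0.1, 0.3, 0.2]
gripper_width: 0.092
grasp_force: 0.0
```

```bash
cat > s.py <<'E'
from h import *
s=get_state();print(s['time_s'],np.round(s['joint_pos'],3),s['ee_pos']);q=np.array(s['eef_rot']);print(R.from_quat(q[[1,2,3,0]]).as_matrix().round(3))
E
python3 s.py
```

```text
2.55 [ 0.762  1.239  1.125  0.084 -1.121  1.794  0.016] [ 0.64261764 -0.71192487  0.23055722]
[[ 0.73   0.68   0.062]
 [ 0.683 -0.73  -0.04 ]
 [ 0.018  0.071 -0.997]]
```

step_arm(commands=[{"x": 0,"y": -40,"z": 0,"yaw": 0},{"x": 0,"y": -80,"z": 0,"yaw": 0},{"x": 0,"y": -120,"z": 0,"yaw": 0},{"x": 0,"y": -120,"z": 0,"yaw": 0}])

```text
time_s: 2.88
ee_pos: [0.5984, -0.6625, 0.2276]
eef_rot: [0.031, 0.929, 0.367, 0.022]
wrist_force: [1.1, -0.7, 1.0]
gripper_width: 0.0919
grasp_force: 0.0
```

```bash
python3 s.py
```

```text
2.8833 [ 0.457  1.085  1.203  0.793 -1.022  1.61   0.367] [ 0.5983911  -0.66248192  0.22763188]
[[ 0.73   0.681  0.063]
 [ 0.683 -0.729 -0.041]
 [ 0.018  0.073 -0.997]]
```

The lean picked up at the reach limit persists, so I can build up the tilt by pushing repeatedly. I'll push outward toward azimuth about -52°.

step_arm(commands=[{"x": -10,"y": 40,"z": 10,"yaw": 0},{"x": -25,"y": 80,"z": 20,"yaw": 0},{"x": -40,"y": 120,"z": 30,"yaw": 0},{"x": -50,"y": 160,"z": 40,"yaw": 0}])

```text
time_s: 3.22
ee_pos: [0.6372, -0.7421, 0.2051]
eef_rot: [0.043, 0.929, 0.366, 0.029]
wrist_force: [36.9, -0.4, 43.2]
gripper_width: 0.092
grasp_force: 0.0
```

step_arm(commands=[{"x": -10,"y": 40,"z": 0,"yaw": 0},{"x": -20,"y": 80,"z": 0,"yaw": 0}])

```text
time_s: 3.38
ee_pos: [0.6282, -0.7702, 0.1895]
eef_rot: [0.058, 0.931, 0.36, 0.031]
wrist_force: [-0.2, 0.5, -0.5]
gripper_width: 0.0916
grasp_force: 0.0
```

step_arm(commands=[{"x": -10,"y": 40,"z": 0,"yaw": 0},{"x": -20,"y": 80,"z": 0,"yaw": 0}])

```text
time_s: 3.55
ee_pos: [0.6361, -0.7852, 0.1888]
eef_rot: [0.079, 0.927, 0.365, 0.038]
wrist_force: [-0.1, 0.2, 0.8]
gripper_width: 0.0919
grasp_force: 0.0
```

step_arm(commands=[{"x": -10,"y": 40,"z": 0,"yaw": 0},{"x": -20,"y": 80,"z": 0,"yaw": 0}])

```text
time_s: 3.72
ee_pos: [0.6373, -0.8032, 0.1863]
eef_rot: [0.097, 0.925, 0.364, 0.043]
wrist_force: [-1.2, -0.2, 0.1]
gripper_width: 0.0916
grasp_force: 0.0
```

```bash
python3 s.py
```

```text
3.7167 [ 0.829  1.294  1.128  0.083 -1.135  1.6    0.082] [ 0.63734169 -0.80321097  0.18633108]
[[ 0.732  0.665  0.15 ]
 [ 0.682 -0.716 -0.148]
 [ 0.009  0.211 -0.977]]
```

Run:
```python
from h import *
for n in("scene","side"):
    a=camera(n)[:,:,::-1];cv2.imwrite(f"pics/{n}2.png",a)
cv2.imwrite("pics/m2.png",np.hstack([cv2.resize(cv2.imread(f"pics/{n}2.png"),(400,300)) for n in("scene","side")]))
```

```text
(no output)
```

View pics/m2.png

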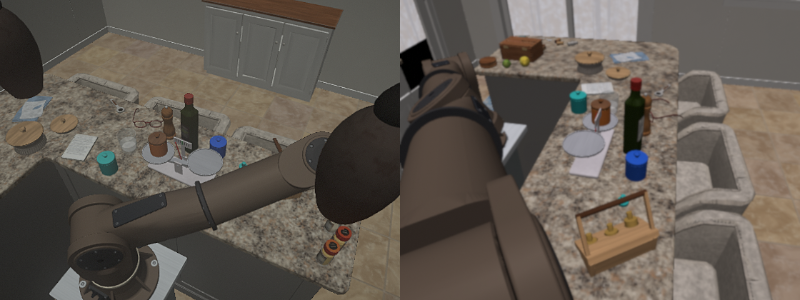

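The scene view on the left shows the arm stretched past the caddy, with the jars at about (335,245) still upright. The balance, canister and pans are all in clear sight in both views. I'll measure them now and keep tilting.

Run:
```python
from h import *
D={}
for n in("scene","side"):
    for t in("weight_50","caddy","pan_right_top","pan_left_top","canister","oil_bottle","balance"):
        for r in cut_out(t,n)[:5]:
            if r['p']<.4: continue
            y,x=np.nonzero(r['region']);print(n,t,round(r['p'],2),np.round(r['at']),[int(v) for v in(x.min(),x.max(),y.min(),y.max())],np.round([x.mean(),y.mean()],1))
for n in("scene","side"):
  a=cv2.imread(f"pics/{n}2.png")
  np.save(n+"2.npy",a)
a=cv2.imread("pics/scene2.png")[150:270,180:340];b=cv2.imread("pics/side2.png")[90:240,210:370]
cv2.imwrite("pics/c2.png",np.hstack([cv2.resize(a,(400,300),interpolation=2),cv2.resize(b,(400,375),interpolation=2)[:300]]))
```

```text
scene weight_50 0.41 [337. 232.] [335, 343, 228, 234] [339.  230.9]
scene caddy 0.48 [390. 212.] [382, 421, 193, 278] [398.6 235. ]
scene caddy 0.47 [178. 194.] [163, 191, 179, 216] [178.1 196.7]
scene pan_right_top 0.95 [287. 229.] [262, 311, 207, 246] [286.9 226.8]
scene pan_left_top 0.68 [221. 221.] [199, 244, 199, 230] [220.9 217.1]
scene canister 0.82 [307. 202.] [293, 317, 189, 219] [306. 202.]
scene canister 0.8 [221. 205.] [207, 234, 183, 219] [220.8 201.2]
scene canister 0.7 [150. 226.] [136, 164, 212, 246] [150.4 228.7]
scene oil_bottle 0.61 [266. 170.] [252, 277, 130, 214] [265.3 171.7]
scene balance 0.97 [261. 230.] [198, 311, 192, 260] [259.4 228.2]
side weight_50 0.7 [268. 336.] [261, 275, 327, 341] [267. 334.]
side weight_50 0.68 [294. 322.] [287, 304, 312, 330] [294.7 322.2]
side weight_50 0.68 [315. 285.] [307, 319, 272, 290] [312.8 283.5]
side weight_50 0.59 [322. 306.] [314, 333, 295, 318] [322.8 308.4]
side caddy 0.59 [307. 338.] [244, 363, 265, 386] [302.9 333.1]
side pan_right_top 0.7 [257. 201.] [227, 286, 182, 220] [256.7 201.1]
side pan_left_top 0.87 [281. 179.] [255, 304, 158, 184] [279.7 172.3]
side pan_left_top 0.47 [268. 336.] [260, 274, 326, 340] [266.1 333.5]
side canister 0.89 [245. 141.] [238, 261, 127, 159] [249.6 143.2]
side canister 0.75 [281. 153.] [266, 294, 138, 175] [281.3 154.6]
side canister 0.59 [332. 231.] [315, 347, 211, 253] [330.4 231.7]
side oil_bottle 0.7 [324. 162.] [312, 343, 108, 214] [327.3 164.2]
side oil_bottle 0.69 [281. 179.] [255, 304, 158, 184] [279.3 172.4]
side balance 0.68 [264. 204.] [227, 305, 153, 249] [265.7 204. ]
```

step_arm(commands=[{"x": -12,"y": 38,"z": 0,"yaw": 0},{"x": -24,"y": 76,"z": 0,"yaw": 0}])

```text
time_s: 4.68
ee_pos: [0.6345, -0.8234, 0.1854]
eef_rot: [0.115, 0.924, 0.362, 0.048]
wrist_force: [-0.4, 0.3, 0.1]
gripper_width: 0.0916
grasp_force: 0.0
```

step_arm(commands=[{"x": -12,"y": 38,"z": 0,"yaw": 0},{"x": -24,"y": 76,"z": 0,"yaw": 0}])

```text
time_s: 4.85
ee_pos: [0.6315, -0.8424, 0.1868]
eef_rot: [0.133, 0.922, 0.36, 0.052]
wrist_force: [-1.0, 0.2, -0.8]
gripper_width: 0.092
grasp_force: 0.0
```

step_arm(commands=[{"x": -12,"y": 38,"z": 0,"yaw": 0},{"x": -24,"y": 76,"z": 0,"yaw": 0}])

```text
time_s: 5.02
ee_pos: [0.6294, -0.8598, 0.191]
eef_rot: [0.151, 0.919, 0.359, 0.057]
wrist_force: [0.2, -0.1, -0.7]
gripper_width: 0.0919
grasp_force: 0.0
```

```bash
python3 s.py
```

```text
5.0167 [ 0.871  1.3    1.129  0.084 -1.145  1.483  0.121] [ 0.62943949 -0.85980587  0.19101285]
[[ 0.736  0.643  0.213]
 [ 0.677 -0.697 -0.236]
 [-0.004  0.318 -0.948]]
```

step_arm(commands=[{"x": -16,"y": 38,"z": 0,"yaw": 0},{"x": -32,"y": 76,"z": 0,"yaw": 0}])

```text
time_s: 5.18
ee_pos: [0.6225, -0.8797, 0.1973]
eef_rot: [0.169, 0.916, 0.358, 0.061]
wrist_force: [-0.7, -0.2, -0.5]
gripper_width: 0.0918
grasp_force: 0.0
```

step_arm(commands=[{"x": -16,"y": 38,"z": 0,"yaw": 0},{"x": -32,"y": 76,"z": 0,"yaw": 0}])

```text
time_s: 5.35
ee_pos: [0.6151, -0.8987, 0.2054]
eef_rot: [0.186, 0.913, 0.356, 0.065]
wrist_force: [-1.1, 0.4, -0.2]
gripper_width: 0.0919
grasp_force: 0.0
```

step_arm(commands=[{"x": -16,"y": 38,"z": 0,"yaw": 0},{"x": -32,"y": 76,"z": 0,"yaw": 0}])

```text
time_s: 5.52
ee_pos: [0.6084, -0.9162, 0.2156]
eef_rot: [0.204, 0.91, 0.354, 0.069]
wrist_force: [-0.8, 0.7, 0.0]
gripper_width: 0.0918
grasp_force: 0.0
```

step_arm(commands=[{"x": -16,"y": 38,"z": 0,"yaw": 0},{"x": -32,"y": 76,"z": 0,"yaw": 0}])

```text
time_s: 5.68
ee_pos: [0.6018, -0.9329, 0.2279]
eef_rot: [0.223, 0.906, 0.352, 0.072]
wrist_force: [-0.7, -0.1, 0.1]
gripper_width: 0.0918
grasp_force: 0.0
```

step_arm(commands=[{"x": -16,"y": 38,"z": 0,"yaw": 0},{"x": -32,"y": 76,"z": 0,"yaw": 0}])

```text
time_s: 5.85
ee_pos: [0.595, -0.9485, 0.242]
eef_rot: [0.241, 0.902, 0.35, 0.075]
wrist_force: [-0.1, 0.5, 0.4]
gripper_width: 0.0916
grasp_force: 0.0
```

```bash
python3 s.py
python3 - <<'E'
from h import *
es,ed=ext("scene"),ext("side")
for t,a,b in(("panR",(286.9,226.8),(256.7,201.1)),("bar far end",(380,193),(345,269)),("wA",(378,229),(322.8,307)),("wB",(385,246),(295,321)),("wC",(392,265),(266.5,334)),("bottle base~",(265.3,171.7),(327.3,164.2)),("can",(220.8,201.2),(281.3,154.6))):
    p,r=tri([ray(a,es),ray(b,ed)]);print(t,np.round(p,4),np.round(r,4))
E
```

```text
5.85 [ 0.951  1.275  1.128  0.084 -1.173  1.324  0.199] [ 0.59495069 -0.94852886  0.2419966 ]
[[ 0.744  0.595  0.304]
 [ 0.668 -0.639 -0.381]
 [-0.032  0.487 -0.873]]
panR [ 0.4525 -0.0706  0.1201] [0. 0.]
bar far end [ 0.6634 -0.2542  0.1408] [0.003 0.003]
wA [ 0.6275 -0.2755  0.045 ] [0.0026 0.0026]
wB [ 0.5809 -0.3124  0.0392] [0.0022 0.0022]
wC [ 0.5332 -0.3475  0.0324] [0.0039 0.0039]
bottle base~ [0.5917 0.0684 0.1453] [0.0014 0.0014]
can [0.4633 0.1428 0.1091] [0.0017 0.0017]
```

View pics/c2.png

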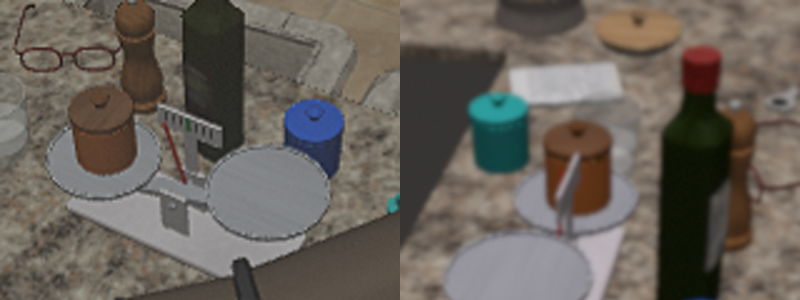

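The crop shows the canister pan low and the pointer leaning left, with the right pan high, empty and clear. The tool now leans 29° at azimuth -51°, which matches the wells. I'll fit the arm's kinematics so I can keep the elbow clear of the lamps, and compute the hover pose.

```bash
cat > kin.py <<'E'
import numpy as np
from scipy.spatial.transform import Rotation as R
from scipy.optimize import least_squares
def T(a=None,ang=0,t=(0,0,0)):
    M=np.eye(4)
    if a:M[:3,:3]=R.from_euler(a,ang).as_matrix()
    M[:3,3]=t;return M
SG=None
def fk(q,p,s,full=False):
    c1,d1,L1,L2,L3,a1,a2,a3,c7=p
    A=T('z',s[0]*q[0]+c1,(0,0,d1))@T('y',q[1],(a1*0,0,0))@T('z',0,(0,0,L1))
    E=A@T('z',s[1]*q[2])@T('y',0,(a2,0,0)) 
    F=E@T('y',q[3])@T('z',0,(-a2+a1,0,L2))
    W=F@T('z',s[2]*q[4])@T('y',q[5],(a3,0,0))
    G=W@T('z',s[3]*q[6]+c7,(0,0,L3))@T('z',0)
    return (E[:3,3],W[:3,3],G) if full else G
E
python3 - <<'E'
from kin import *;import itertools
D=[([.681,.435,.025,1.574,-.012,1.134,-.075],(.442,-.441,.234),(-.001,.924,.383,0)),
([.756,1.179,.842,.113,-.831,1.855,.021],(.6214,-.6928,.2664),(.011,.9299,.3675,.0143)),
([.762,1.239,1.125,.084,-1.121,1.794,.016],(.6426,-.7119,.2306),(.03,.93,.367,.022)),
([.457,1.085,1.203,.793,-1.022,1.61,.367],(.5984,-.6625,.2276),(.031,.929,.367,.022)),
([.829,1.294,1.128,.083,-1.135,1.6,.082],(.6373,-.8032,.1863),(.097,.925,.364,.043)),
([.871,1.3,1.129,.084,-1.145,1.483,.121],(.6294,-.8598,.191),(.151,.919,.359,.057)),
([.951,1.275,1.128,.084,-1.173,1.324,.199],(.595,-.9485,.242),(.241,.902,.35,.075))]
best=None
for s in itertools.product((1,-1),repeat=4):
  for c1 in(-1.466,-.1):
   for c7 in (0,1.57,3.14,-1.57):
    def f(p):
        r=[]
        for q,x,o in D:
            G=fk(q,p,s);Q=R.from_quat([o[1],o[2],o[3],o[0]])
            r+=list(5*(G[:3,3]-x))+list((R.from_matrix(G[:3,:3])*Q.inv()).as_rotvec())
        return r
    try:z=least_squares(f,[c1,.33,.4,.4,.3,0,0,0,c7])
    except Exception:continue
    if best is None or z.cost<best[0]:best=(z.cost,s,z.x)
print(best);np.save("kp.npy",np.r_[best[2],best[1]])
for q,x,o in D:print(np.round(fk(q,best[2],best[1])[:3,3]-x,4),[np.round(v,3) for v in fk(q,best[2],best[1],True)[:2]])
E
```

```text
(np.float64(0.005258118082197347), (-1, -1, -1, -1), array([-0.07367854,  0.29454741,  0.53542163,  0.44387824,  0.36162834,
       -0.03672067, -0.00536989,  0.02532485,  1.49949601]))
[0.0059 0.0054 0.0039] [array([ 0.161, -0.151,  0.782]), array([ 0.448, -0.436,  0.6  ])]
[0.0023 0.0046 0.0086] [array([ 0.336, -0.361,  0.502]), array([ 0.612, -0.683,  0.636])]
[ 0.005   0.0024 -0.0018] [array([ 0.343, -0.372,  0.471]), array([ 0.626, -0.693,  0.589])]
[-0.0063 -0.0022 -0.0048] [array([ 0.41 , -0.235,  0.546]), array([ 0.57 , -0.648,  0.583])]
[ 0.001   0.0006 -0.002 ] [array([ 0.322, -0.401,  0.443]), array([ 0.588, -0.745,  0.538])]
[-0.0019 -0.0015 -0.0019] [array([ 0.306, -0.415,  0.44 ]), array([ 0.557, -0.77 ,  0.532])]
[-0.0043 -0.004  -0.002 ] [array([ 0.27 , -0.435,  0.453]), array([ 0.491, -0.807,  0.556])]
```

```bash
cat >> kin.py <<'E'
kp=np.load("kp.npy");P,S=kp[:9],kp[9:]
LO=np.array([-2.62,-.44,-1.27,.08,-1.32,.12,-2.74]);HI=np.array([2.62,2.09,1.32,2.57,4.46,2,2.74])
def F(q):return fk(q,P,S)
def E(q):return [v.round(3) for v in fk(q,P,S,True)[:2]]
def err(G,H):return np.r_[H[:3,3]-G[:3,3],R.from_matrix(H[:3,:3]@G[:3,:3].T).as_rotvec()*.3]
def step(q,H,n=15,lam=.02,bias=0):
    for _ in range(n):
        G=F(q);e=err(G,H);n_=np.linalg.norm(e)
        J=np.zeros((6,7))
        for i in range(7):
            d=q.copy();d[i]+=1e-5;J[:,i]=-(err(F(d),H)-e)/1e-5
        dq=J.T@np.linalg.solve(J@J.T+lam**2*np.eye(6),e)
        q=np.clip(q+np.clip(dq,-.1,.1),LO,HI)
    return q
def run(q,shifts,rows=8):  # tool-frame final shifts per call (mm,yaw)
    q=np.array(q,float)
    for s in shifts:
        H0=F(q)
        n=max(1,int(np.ceil(max(np.linalg.norm(s[:3])/40,abs(s[3])/.12))))
        for k in range(1,n+1):
            f=k/n;q=step(q,H0@T('z',s[3]*f,np.array(s[:3])/1000*f))
    return q
E
python3 - <<'E'
from kin import *
q3=[.762,1.239,1.125,.084,-1.121,1.794,.016]
a=run(q3,[(0,-66,0,0)]);print("pred 3->4",a.round(3),"meas .457 1.085 1.203 .793 -1.022 1.61 .367")
b=run([.681,.435,.025,1.574,-.012,1.134,-.075],[(-40,320,-40,0)]);print("0->1",b.round(3))
b=run(b,[(-10,120,0,0)]);print("meas .756  1.179  0.842  0.113 -0.831  1.855",b.round(3))
c=run([.951,1.275,1.128,.084,-1.173,1.324,.199],[(0,0,0,-1.57)]);print("yaw-",c.round(3),F(c).round(2)[:3,2])
c=run([.951,1.275,1.128,.084,-1.173,1.324,.199],[(0,0,0,1.57)]);print("yaw+",c.round(3))
E
```

```text
pred 3->4 [ 0.471  1.071  1.121  0.759 -0.957  1.594  0.321] meas .457 1.085 1.203 .793 -1.022 1.61 .367
0->1 [ 0.75   1.333  0.03   0.08  -0.033  2.    -0.043]
meas .756  1.179  0.842  0.113 -0.831  1.855 [ 0.824  1.747  0.179  0.08  -0.214  2.    -0.146]
yaw- [ 0.953  1.276  1.092  0.08  -1.136  1.322  1.766] [ 0.28 -0.4  -0.87]
yaw+ [ 0.943  1.272  1.208  0.102 -1.253  1.327 -1.359]
```

```bash
cat >> kin.py <<'E'
def lamp(q):
    e,w,_=fk(np.array(q),P,S,True);s=np.array([0,0,.295]);m=9
    for A,B in((s,e),(e,w),(w,F(np.array(q))[:3,3])):
        for f in np.linspace(0,1,30):
            p=A+(B-A)*f
            for L in((.12,.225),(.12,-.46)):
                m=min(m,np.hypot(max(0,np.hypot(p[0]-L[0],p[1]-L[1])-.055),max(0,.55-p[2])))
    return m
def goto(q,way,verbose=True):  # world waypoints, fixed orientation
    q=np.array(q,float);m=9
    for w in way:
        H0=F(q);H=H0.copy();d=np.array(w)-H0[:3,3];n=max(1,int(np.linalg.norm(d)/.03))
        for k in range(1,n+1):
            H[:3,3]=H0[:3,3]+d*k/n;q=step(q,H,6);m=min(m,lamp(q))
        if verbose:print(w,q.round(2),*E(q),'lamp',round(m,3),'err',np.abs(err(F(q),H)).max().round(3))
    return q
E
python3 - <<'E'
from kin import *
c=run([.951,1.275,1.128,.084,-1.173,1.324,.199],[(0,0,0,-1.57)]);print(lamp(c),lamp([.681,.435,.025,1.574,-.012,1.134,-.075]))
print('direct');goto(c,[(.53,-.6,.28),(.50,-.22,.28),(.55,-.28,.12)])
print('high');goto(c,[(.6,-.75,.45),(.5,-.4,.4),(.50,-.22,.28),(.55,-.28,.12)])
print('far');goto(c,[(.8,-.5,.3),(.8,-.2,.3),(.53,-.24,.25)])
print('low');goto(c,[(.6,-.8,.2),(.6,-.6,.22),(.54,-.26,.22)])
E
```

```text
0.13683355060897331 0.1931877607517718
direct
(0.53, -0.6, 0.28) [ 0.06  0.67  1.16  1.6  -0.91  0.84  2.19] [ 0.329 -0.038  0.715] [ 0.43  -0.454  0.596] lamp 0.178 err 0.0
(0.5, -0.22, 0.28) [-1.08  0.22  1.32  2.07  0.17  0.62  0.84] [0.058 0.101 0.817] [ 0.404 -0.064  0.593] lamp 0.052 err 0.014
(0.55, -0.28, 0.12) [-0.35  0.49  0.75  2.11 -0.23  0.23  1.25] [0.24  0.071 0.768] [ 0.448 -0.138  0.437] lamp 0.052 err 0.0
high
(0.6, -0.75, 0.45) [ 0.47  0.85  1.17  0.76 -0.95  1.36  1.93] [ 0.347 -0.204  0.648] [ 0.5   -0.604  0.766] lamp 0.157 err 0.0
(0.5, -0.4, 0.4) [-0.59  0.26  1.32  1.75 -0.19  0.83  1.5 ] [0.115 0.071 0.813] [ 0.404 -0.251  0.714] lamp 0.099 err 0.005
(0.5, -0.22, 0.28) [-1.06  0.2   1.32  2.07  0.19  0.62  0.83] [0.054 0.093 0.819] [ 0.4   -0.075  0.596] lamp 0.093 err 0.001
(0.55, -0.28, 0.12) [-0.36  0.5   0.76  2.11 -0.22  0.23  1.23] [0.241 0.074 0.767] [ 0.449 -0.137  0.436] lamp 0.06 err 0.0
far
(0.8, -0.5, 0.3) [-0.07  0.96  1.25  1.08 -0.91  1.1   1.66] [0.438 0.004 0.602] [ 0.7   -0.354  0.616] lamp 0.173 err 0.0
(0.8, -0.2, 0.3) [-0.62  0.88  1.32  1.35 -0.69  1.04  1.32] [0.349 0.216 0.639] [ 0.701 -0.054  0.615] lamp 0.087 err 0.001
(0.53, -0.24, 0.25) [-0.9   0.41  1.32  2.05 -0.27  0.56  1.28] [0.141 0.161 0.785] [ 0.435 -0.086  0.562] lamp 0.012 err 0.014
low
(0.6, -0.8, 0.2) [ 0.46  1.01  1.02  1.07 -1.06  0.97  2.14] [ 0.392 -0.228  0.58 ] [ 0.5   -0.654  0.516] lamp 0.181 err 0.0
(0.6, -0.6, 0.22) [ 0.06  0.8   1.1   1.54 -0.99  0.8   2.14] [ 0.379 -0.048  0.669] [ 0.5   -0.454  0.536] lamp 0.181 err 0.0
(0.54, -0.26, 0.22) [-0.8   0.53  1.32  2.06 -0.56  0.54  1.56] [0.196 0.182 0.758] [ 0.446 -0.104  0.529] lamp 0.028 err 0.018
```

step_arm(commands=[{"x": 8,"y": -5,"z": -18,"yaw": -0.05},{"x": 25,"y": -13,"z": -53,"yaw": -0.15},{"x": 41,"y": -22,"z": -88,"yaw": -0.25},{"x": 58,"y": -30,"z": -123,"yaw": -0.35},{"x": 74,"y": -39,"z": -158,"yaw": -0.45},{"x": 91,"y": -47,"z": -193,"yaw": -0.55},{"x": 107,"y": -56,"z": -228,"yaw": -0.65},{"x": 124,"y": -65,"z": -263,"yaw": -0.75}])

```text
time_s: 6.52
ee_pos: [0.5699, -0.7275, 0.4313]
eef_rot: [0.25, 0.709, 0.659, -0.017]
wrist_force: [0.5, 0.6, 1.7]
gripper_width: 0.092
grasp_force: 0.0
```

```bash
cat >> s.py <<'E'
from kin import *
q=np.array(s['joint_pos']);print(*E(q),'lamp',lamp(q),'modelerr',(F(q)[:3,3]-s['ee_pos']).round(4))
import sys
if len(sys.argv)>1:
    M=R.from_quat(np.array(s['eef_rot'])[[1,2,3,0]]).as_matrix();w=np.array(eval(sys.argv[1]));print('tool shift mm',(M.T@(w-s['ee_pos'])*1000).round(1))
E
python3 s.py "(.45,-.5,.5)"
```

```text
6.5167 [ 0.387  0.797  1.202  0.978 -0.944  1.28   1.228] [ 0.56986047 -0.7274574   0.43132336]
[[ 0.132  0.943  0.305]
 [ 0.926 -0.007 -0.378]
 [-0.354  0.332 -0.874]]
[ 0.344 -0.165  0.67 ] [ 0.459 -0.588  0.747] lamp 0.23877972202804493 modelerr [-0.0106 -0.0049 -0.0009]
tool shift mm [ 170.4  -91.9 -182.6]
```

```bash
sed -i 's/^c0=.*/c0=[.387,.797,1.202,.978,-.944,1.28,1.228]/; s/y=g.choice.*$/q=np.array(c0);y=0/; s/uniform(.3,.85),g.uniform(-.95,-.25),g.uniform(.25,.7)/uniform(.22,.8),g.uniform(-.85,-.2),g.uniform(.28,.7)/; s/range(600)/range(900)/; s/\[:8\]/[:10]/' srch.py; OMP_NUM_THREADS=1 timeout 560 python3 srch.py
```

```text
37 104.72516107559204
(np.float64(0.13826844418423354), array([-0.29,  0.23,  0.51,  2.07,  0.44,  0.53, -0.24]), 0, [[0.27, -0.34, 0.41]])
(np.float64(0.13625816563503926), array([-0.33,  0.24,  0.54,  2.07,  0.43,  0.54, -0.23]), 0, [[0.26, -0.22, 0.66]])
(np.float64(0.13453003211375955), array([-0.35,  0.24,  0.57,  2.08,  0.41,  0.5 , -0.21]), 0, [[0.29, -0.37, 0.42]])
(np.float64(0.1335863219774109), array([-0.35,  0.24,  0.58,  2.08,  0.41,  0.5 , -0.21]), 0, [[0.5, -0.69, 0.53], [0.29, -0.35, 0.47]])
(np.float64(0.1311095009006124), array([-0.37,  0.24,  0.6 ,  2.08,  0.39,  0.49, -0.2 ]), 0, [[0.27, -0.26, 0.69]])
(np.float64(0.13105170488339044), array([-0.36,  0.25,  0.58,  2.06,  0.41,  0.54, -0.2 ]), 0, [[0.3, -0.25, 0.52]])
(np.float64(0.13081312870205483), array([-0.37,  0.24,  0.61,  2.08,  0.39,  0.49, -0.2 ]), 0, [[0.28, -0.23, 0.68]])
(np.float64(0.1300061133724415), array([-0.38,  0.24,  0.61,  2.08,  0.39,  0.49, -0.19]), 0, [[0.62, -0.84, 0.36], [0.31, -0.4, 0.46]])
(np.float64(0.12791287351616523), array([-0.39,  0.24,  0.63,  2.08,  0.38,  0.49, -0.18]), 0, [[0.51, -0.6, 0.36], [0.28, -0.34, 0.61]])
(np.float64(0.12625951650769485), array([-0.4 ,  0.25,  0.64,  2.08,  0.37,  0.49, -0.17]), 0, [[0.61, -0.81, 0.46], [0.31, -0.33, 0.52]])
```

step_arm(commands=[{"x": 24,"y": -20,"z": -19,"yaw": 0},{"x": 48,"y": -40,"z": -38,"yaw": 0},{"x": 72,"y": -60,"z": -57,"yaw": 0},{"x": 96,"y": -80,"z": -76,"yaw": 0},{"x": 120,"y": -100,"z": -95,"yaw": 0},{"x": 144,"y": -120,"z": -114,"yaw": 0},{"x": 168,"y": -140,"z": -132,"yaw": 0},{"x": 192,"y": -158,"z": -151,"yaw": 0}])

```text
time_s: 7.18
ee_pos: [0.4067, -0.5019, 0.4405]
eef_rot: [0.247, 0.713, 0.656, -0.017]
wrist_force: [-0.6, 1.7, 1.7]
gripper_width: 0.0918
grasp_force: 0.0
```

```bash
python3 s.py "(.30,-.35,.45)"
```

```text
7.1833 [-0.373  0.099  1.304  1.71  -0.128  0.906  0.876] [ 0.40669896 -0.50190513  0.44047502]
[[ 0.138  0.944  0.3  ]
 [ 0.927 -0.017 -0.375]
 [-0.349  0.33  -0.877]]
[0.048 0.02  0.827] [ 0.281 -0.352  0.76 ] lamp 0.13895376706239007 modelerr [-0.0276  0.007   0.0028]
tool shift mm [ 122.7 -100.1  -97.3]
```

step_arm(commands=[{"x": 24,"y": -20,"z": -19,"yaw": 0},{"x": 48,"y": -40,"z": -38,"yaw": 0},{"x": 72,"y": -60,"z": -57,"yaw": 0},{"x": 96,"y": -80,"z": -76,"yaw": 0},{"x": 122,"y": -100,"z": -97,"yaw": 0}])

```text
time_s: 7.6
ee_pos: [0.324, -0.3818, 0.4481]
eef_rot: [0.25, 0.712, 0.656, -0.017]
wrist_force: [1.6, 0.3, -1.1]
gripper_width: 0.0917
grasp_force: 0.0
```

```bash
python3 s.py "(.53,-.25,.25)"
```

```text
7.6 [-0.276 -0.371  0.653  1.926  0.519  1.095  0.169] [ 0.32401163 -0.38179905  0.44805133]
[[ 0.139  0.942  0.304]
 [ 0.925 -0.014 -0.379]
 [-0.353  0.334 -0.874]]
[-0.195 -0.037  0.792] [ 0.207 -0.224  0.774] lamp 0.1513919114474167 modelerr [-0.0169  0.0126  0.0099]
tool shift mm [220.5 126.1 185.8]
```

step_arm(commands=[{"x": 27,"y": 16,"z": 23,"yaw": -0.09},{"x": 55,"y": 31,"z": 46,"yaw": -0.18},{"x": 83,"y": 47,"z": 70,"yaw": -0.27},{"x": 110,"y": 63,"z": 93,"yaw": -0.36},{"x": 138,"y": 79,"z": 116,"yaw": -0.45},{"x": 165,"y": 95,"z": 139,"yaw": -0.54},{"x": 193,"y": 110,"z": 163,"yaw": -0.63},{"x": 220,"y": 126,"z": 186,"yaw": -0.74}])

```text
time_s: 8.27
ee_pos: [0.531, -0.2502, 0.2472]
eef_rot: [0.225, 0.425, 0.87, -0.106]
wrist_force: [0.5, 0.1, 1.3]
gripper_width: 0.0917
grasp_force: 0.0
```

```bash
python3 s.py "(.53,-.25,.25)"
python3 - <<'E'
from h import *
import cv2
s=get_state();a=camera("wrist");cv2.imwrite("pics/w1.png",a[:,:,::-1]);np.save("w1.npy",np.r_[s['ee_pos'],s['eef_rot']])
e=ext("wrist",s)
for r in cut_out("weight_100","wrist"):
    y,x=np.nonzero(r['region']);print(r['p'],r['at'],x.min(),x.max(),y.min(),y.max())
print(proj([(.6275,-.2755,.045),(.5809,-.3124,.0392),(.5332,-.3475,.0324)],e).round(0))
E
```

```text
8.2667 [-0.481  0.176  0.729  2.093  0.372  0.548  0.596] [ 0.53100248 -0.25016067  0.24719794]
[[-0.537  0.788  0.301]
 [ 0.692  0.616 -0.376]
 [-0.482  0.007 -0.876]]
[0.081 0.039 0.822] [ 0.408 -0.11   0.561] lamp 0.1352393025895373 modelerr [-0.0242 -0.003  -0.0027]
tool shift mm [-0.7 -0.7 -2.8]
0.66 [282.3, 156.7] 266 298 142 174
0.65 [343.5, 158.5] 322 358 143 177
0.61 [224.6, 154.2] 209 242 140 173
0.58 [378.2, 50.7] 362 401 29 70
[[340. 161.]
 [282. 158.]
 [226. 153.]]
```

View pics/w1.png

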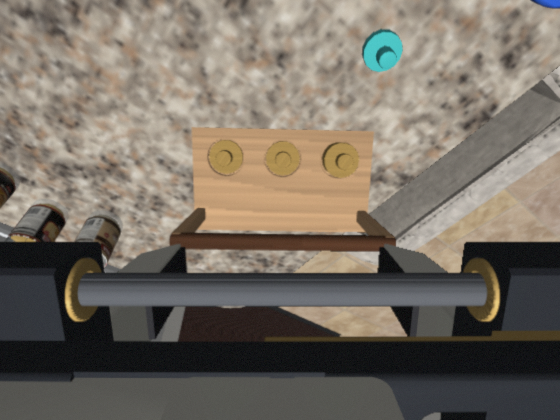

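The wrist picture shows the three brass weights in their wells: 50 g at (225,157), 100 g at (283,158) and 200 g at (342,160). The bar is at row 242, well clear, and the turquoise decoy is at (382,52). The tool is aligned with the caddy, so I'll move in toward the 200 g weight and measure again.

step_arm(commands=[{"x": 8,"y": 16,"z": 28,"yaw": 0},{"x": 16,"y": 32,"z": 56,"yaw": 0},{"x": 24,"y": 48,"z": 84,"yaw": 0},{"x": 28,"y": 59,"z": 100,"yaw": 0},{"x": 28,"y": 59,"z": 100,"yaw": 0}])

```text
time_s: 8.78
ee_pos: [0.5923, -0.2319, 0.145]
eef_rot: [0.224, 0.426, 0.87, -0.107]
wrist_force: [0.3, 0.6, 0.4]
gripper_width: 0.0918
grasp_force: 0.0
```

```bash
python3 s.py
python3 - <<'E'
from h import *
s=get_state();a=camera("wrist");cv2.imwrite("pics/w2.png",a[:,:,::-1]);np.save("w2.npy",np.r_[s['ee_pos'],s['eef_rot']])
for r in cut_out("weight_100","wrist"):
    y,x=np.nonzero(r['region']);print(r['p'],r['at'],x.min(),x.max(),y.min(),y.max())
b=a[60:300,150:470,::-1]
cv2.imwrite("pics/w2c.png",cv2.resize(b,(800,600),interpolation=2))
E
```

```text
8.7833 [-0.387  0.443  0.634  2.08   0.241  0.328  0.595] [ 0.59228208 -0.23192947  0.14499253]
[[-0.536  0.79   0.298]
 [ 0.694  0.614 -0.376]
 [-0.48   0.005 -0.877]]
[0.214 0.073 0.78 ] [ 0.468 -0.093  0.457] lamp 0.11946057554094738 modelerr [-0.0266 -0.0052 -0.0057]
0.78 [329.9, 63.4] 306 360 36 95
0.76 [285.2, 210.7] 262 307 186 234
0.63 [135.1, 205.2] 113 159 183 226
0.59 [210.6, 205.5] 186 233 185 229
```

View pics/w2c.png

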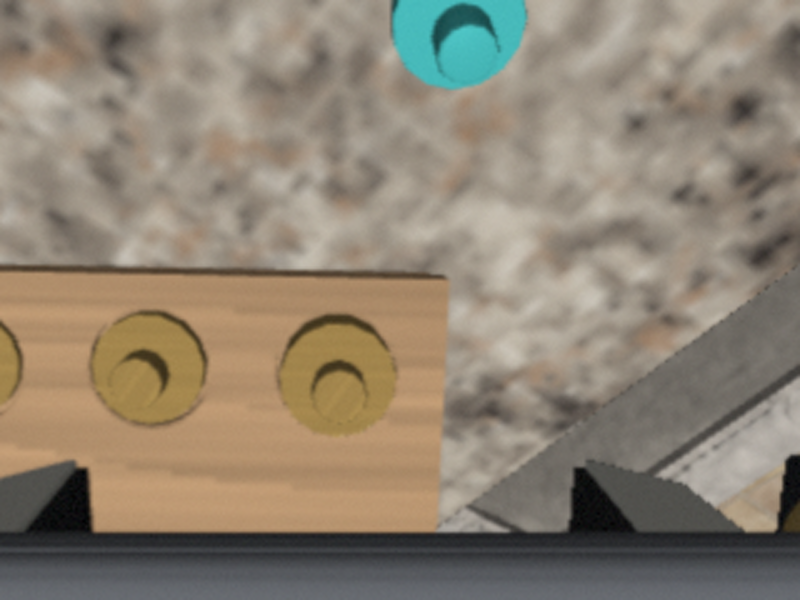

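Run:
```python
from h import *
def st(f):
    v=np.load(f);return dict(ee_pos=v[:3],eef_rot=v[3:])
s1,s2=st("w1.npy"),st("w2.npy");e1,e2=ext("wrist",s1),ext("wrist",s2)
es,ed=ext("scene"),ext("side")
M=R.from_quat(s2['eef_rot'][[1,2,3,0]]).as_matrix()
P={}
for n,a,b,c,d in(("k200",(344,162.5),(286,218.8),(375,226),(320,299)),("k100",(283,161),(205,214.5),(383,243.5),(293,316))):
    p,r=tri([ray(a,e1),ray(b,e2)]);print(n,p.round(4),np.round(r,4),'tool2',(M.T@(p-s2['ee_pos'])*1000).round(1))
    p2,r=tri([ray(a,e1),ray(b,e2),ray(c,es),ray(d,ed)]);print(' 4v',p2.round(4),np.round(r,4),'tool2',(M.T@(p2-s2['ee_pos'])*1000).round(1))
# disc scale depth
i=camera_info("wrist");H=i['hand_eye']
for px,dia,w in(((286,218.8),16,21.2),):
    dz=i['fx']*dia/w;u=cv2.undistortPoints(np.array([[px]],float),e2[0],e2[1])[0,0];pc=np.array([u[0]*dz,u[1]*dz,dz,1000])/1000
    print('scale depth',dz,(H@pc)[:3]*1000)
```

```text
k200 [ 0.6231 -0.268   0.0607] [0.0004 0.0004] tool2 [-1.1  1.7 96.7]
 4v [ 0.622  -0.2677  0.0601] [0.001  0.0017 0.0029 0.0007] tool2 [ 0.   1.  96.8]
k100 [ 0.5777 -0.3075  0.0527] [0. 0.] tool2 [ -0.3 -58.4 105. ]
 4v [ 0.5775 -0.308   0.0507] [0.001  0.0011 0.0021 0.0001] tool2 [  0.3 -58.8 107. ]
scale depth 266.339411941454 [ -4.25637924   2.14046032 107.15675006]
```

step_arm(commands=[{"x": 0,"y": 1,"z": 10,"yaw": 0},{"x": 0,"y": 1,"z": 25,"yaw": 0},{"x": 0,"y": 1,"z": 45,"yaw": 0},{"x": 0,"y": 1,"z": 65,"yaw": 0},{"x": 0,"y": 1,"z": 80,"yaw": 0},{"x": 0,"y": 1,"z": 92,"yaw": 0},{"x": 0,"y": 1,"z": 100,"yaw": 0},{"x": 0,"y": 1,"z": 104,"yaw": 0}], claw=0.13, grip_force=15)

```text
time_s: 9.55
ee_pos: [0.6237, -0.2729, 0.0565]
eef_rot: [0.225, 0.428, 0.869, -0.106]
wrist_force: [0.6, -0.3, 0.6]
gripper_width: 0.0432
grasp_force: 0.0
```

step_arm(commands=[{"x": 0,"y": 0,"z": 0,"yaw": 0},{"x": 0,"y": 0,"z": 0,"yaw": 0},{"x": 0,"y": 0,"z": 0,"yaw": 0},{"x": 0,"y": 0,"z": 0,"yaw": 0}], claw=1)

```text
time_s: 9.88
ee_pos: [0.6241, -0.2716, 0.0572]
eef_rot: [0.225, 0.427, 0.869, -0.106]
wrist_force: [0.4, 1.7, 0.2]
gripper_width: 0.0179
grasp_force: 0.7
```

```bash
python3 s.py
```

```text
9.8833 [-0.213  0.633  0.521  2.042  0.205  0.15   0.622] [ 0.62413301 -0.27158724  0.05718099]
[[-0.534  0.79   0.301]
 [ 0.695  0.613 -0.377]
 [-0.482  0.008 -0.876]]
[0.31  0.046 0.729] [ 0.497 -0.132  0.368] lamp 0.1517363517240544 modelerr [-0.0284 -0.0048 -0.0056]
```

step_arm(commands=[{"x": 0,"y": 0,"z": 0,"yaw": 0},{"x": 0,"y": 0,"z": 0,"yaw": 0},{"x": 0,"y": 0,"z": -6,"yaw": 0},{"x": 0,"y": 0,"z": -15,"yaw": 0},{"x": 0,"y": 0,"z": -30,"yaw": 0},{"x": 0,"y": 0,"z": -60,"yaw": 0},{"x": 0,"y": 0,"z": -95,"yaw": 0},{"x": 0,"y": 0,"z": -130,"yaw": 0}])

```text
time_s: 10.55
ee_pos: [0.5827, -0.2228, 0.171]
eef_rot: [0.224, 0.428, 0.869, -0.107]
wrist_force: [0.7, 0.4, -0.3]
gripper_width: 0.0154
grasp_force: 15.0
```

```bash
python3 s.py
python3 - <<'E'
from h import *
a=camera("wrist");cv2.imwrite("pics/w3.png",a[:,:,::-1])
for r in cut_out("weight_100","wrist"):
    y,x=np.nonzero(r['region']);print(r['p'],r['at'],x.min(),x.max(),y.min(),y.max())
a=camera("side");cv2.imwrite("pics/side3.png",a[:,:,::-1])
for r in cut_out("weight_100","side"):
    y,x=np.nonzero(r['region']);print(r['p'],r['at'],x.min(),x.max(),y.min(),y.max())
E
```

```text
10.55 [-0.446  0.387  0.674  2.082  0.262  0.389  0.578] [ 0.58274432 -0.22276005  0.17100305]
[[-0.534  0.791  0.298]
 [ 0.696  0.611 -0.377]
 [-0.48   0.006 -0.877]]
[0.183 0.075 0.792] [ 0.459 -0.084  0.483] lamp 0.10764749618964842 modelerr [-0.0264 -0.0055 -0.0053]
0.75 [284.2, 238.5] 249 316 213 272
0.75 [326.3, 70.2] 305 352 45 97
0.63 [220.5, 196.2] 197 238 178 218
0.61 [149.0, 192.8] 131 171 177 216
0.72 [306.6, 242.2] 298 318 229 254
0.71 [294.6, 322.2] 287 304 312 330
0.52 [267.0, 331.5] 260 275 326 341
0.48 [314.6, 284.8] 309 319 273 288
```

```bash
cat > fit.py <<'E'
import numpy as np,kin
from kin import *
D=[([.681,.435,.025,1.574,-.012,1.134,-.075],(.442,-.441,.234),(-.001,.924,.383,0)),
([.756,1.179,.842,.113,-.831,1.855,.021],(.6214,-.6928,.2664),(.011,.9299,.3675,.0143)),
([.762,1.239,1.125,.084,-1.121,1.794,.016],(.6426,-.7119,.2306),(.03,.93,.367,.022)),
([.457,1.085,1.203,.793,-1.022,1.61,.367],(.5984,-.6625,.2276),(.031,.929,.367,.022)),
([.829,1.294,1.128,.083,-1.135,1.6,.082],(.6373,-.8032,.1863),(.097,.925,.364,.043)),
([.871,1.3,1.129,.084,-1.145,1.483,.121],(.6294,-.8598,.191),(.151,.919,.359,.057)),
([.951,1.275,1.128,.084,-1.173,1.324,.199],(.595,-.9485,.242),(.241,.902,.35,.075)),
([.387,.797,1.202,.978,-.944,1.28,1.228],(.56986,-.72746,.43132),(.25,.709,.659,-.017)),
([-.373,.099,1.304,1.71,-.128,.906,.876],(.4067,-.5019,.44048),(.247,.713,.656,-.017)),
([-.276,-.371,.653,1.926,.519,1.095,.169],(.32401,-.3818,.44805),(.25,.712,.656,-.017)),
([-.481,.176,.729,2.093,.372,.548,.596],(.531,-.25016,.2472),(.225,.425,.87,-.106)),
([-.387,.443,.634,2.08,.241,.328,.595],(.59228,-.23193,.14499),(.224,.426,.87,-.107)),
([-.213,.633,.521,2.042,.205,.15,.622],(.62413,-.27159,.05718),(.225,.427,.869,-.106)),
([-.446,.387,.674,2.082,.262,.389,.578],(.58274,-.22276,.171),(.224,.428,.869,-.107))]
def fk2(q,p,full=False):
    t=p[:24].reshape(8,3);o=p[24:31]
    M=np.eye(4);O=[]
    for i in range(7):
        M=M@T(None,0,t[i]);s=1 if i in(1,3,5) else -1
        M=M@T('zyzyzyz'[i],s*q[i]+o[i]);O.append(M[:3,3].copy())
    M=M@T(None,0,t[7]);return (O[3],O[5],M) if full else M
if __name__=="__main__":
    p0=np.zeros(31);p0[2]=.295;p0[8]=.0;p0[11]=.535;p0[17]=.444;p0[23]=.36;p0[24]=-.0737;p0[30]=1.5
    def f(p):
        r=list(.003*(p-p0))
        for q,x,o in D:
            G=fk2(q,p);r+=list(5*(G[:3,3]-x))+list((R.from_matrix(G[:3,:3])*R.from_quat([o[1],o[2],o[3],o[0]]).inv()).as_rotvec())
        return r
    z=least_squares(f,p0);p=z.x;np.save("kp2.npy",p)
    print(p[:24].reshape(8,3).round(3),p[24:].round(3));
    print(np.abs([fk2(q,p)[:3,3]-x for q,x,o in D]).max(0).round(4))
E
python3 fit.py
```

```text
[[ 0.    -0.001  0.283]
 [-0.    -0.018 -0.012]
 [-0.    -0.018  0.011]
 [-0.001 -0.008  0.546]
 [ 0.    -0.008 -0.008]
 [-0.001 -0.     0.436]
 [ 0.    -0.     0.001]
 [-0.     0.     0.361]] [ 0.000e+00  1.000e-03 -0.000e+00  0.000e+00  0.000e+00 -0.000e+00
  1.571e+00]
[0.0004 0.0003 0.0003]
```

```bash
cat >> kin.py <<'E'
import os
if os.path.exists("kp2.npy"):
    from fit import fk2
    P2=np.load("kp2.npy")
    def F(q):return fk2(q,P2)
    def E(q):return [v.round(3) for v in fk2(q,P2,True)[:2]]
    def fk(q,P,S,full=False):return fk2(q,P2,full)
def tilt(q):
    z=F(q)[:3,2];return round(float(np.degrees(np.arccos(-z[2]))),1),round(float(np.degrees(np.arctan2(z[1],z[0]))))
E
sed -i 's/^import numpy as np,kin/import numpy as np/; s/^from kin import \*/from scipy.spatial.transform import Rotation as R\nfrom scipy.optimize import least_squares\ndef T(a=None,ang=0,t=(0,0,0)):\n    M=np.eye(4)\n    if a:M[:3,:3]=R.from_euler(a,ang).as_matrix()\n    M[:3,3]=t;return M/' fit.py
python3 - <<'E'
from kin import *
q=np.array([.829,1.294,1.128,.083,-1.135,1.6,.082]);print(tilt(q))
for i in range(3):q=run(q,[(-24,76,0,0)])
print('pred',tilt(q),F(q)[:3,3].round(3),q.round(2),'meas 18.5 -48 at .629,-.860,.191; q .871 1.3 1.129 .084 -1.145 1.483 .121')
q0=[-.446,.387,.674,2.082,.262,.389,.578];print(lamp(q0),E(q0))
q=goto(q0,[(.45,-.35,.35),(.33,-.38,.40),(.28,-.3,.3)]);print(tilt(q))
# push inward ratchets
for i in range(8):
    H=F(q);d=H[:3,:3].T@np.array([-.6,.79,0])*80;q=run(q,[(*d,0)]);print('in',tilt(q),F(q)[:3,3].round(3),q.round(2),round(lamp(q),3))
E
```

```text
(12.2, -45)
pred (5.0, -17) [ 0.209 -0.977 -0.023] [ 1.31  1.5   1.1   0.08 -1.17  1.56 -0.43] meas 18.5 -48 at .629,-.860,.191; q .871 1.3 1.129 .084 -1.145 1.483 .121
0.13528797963266434 [array([0.204, 0.05 , 0.789]), array([ 0.475, -0.086,  0.488])]
(0.45, -0.35, 0.35) [-0.36 -0.06  0.77  2.    0.39  0.77  0.86] [-0.021 -0.053  0.827] [ 0.342 -0.213  0.667] lamp 0.143 err 0.0
(0.33, -0.38, 0.4) [-0.28 -0.34  0.69  2.02  0.53  0.98  0.88] [-0.171 -0.094  0.795] [ 0.222 -0.243  0.717] lamp 0.143 err 0.0
(0.28, -0.3, 0.3) [-0.18 -0.41  0.47  2.34  0.64  0.84  0.6 ] [-0.215 -0.085  0.78 ] [ 0.172 -0.163  0.617] lamp 0.143 err 0.0
(28.7, -52)
in (26.2, -58) [ 0.233 -0.237  0.283] [ 0.03 -0.44  0.15  2.41  0.52  0.91  0.58] 0.262
in (21.9, -73) [ 0.183 -0.173  0.254] [ 0.16 -0.44 -0.12  2.46  0.36  1.01  0.57] 0.21
in (20.0, -94) [ 0.13  -0.109  0.235] [ 0.12 -0.44 -0.33  2.49  0.22  1.16  0.45] 0.156
in (21.1, -107) [ 0.078 -0.046  0.228] [-0.05 -0.44 -0.51  2.5   0.05  1.3   0.23] 0.091
in (21.6, -109) [0.029 0.017 0.227] [-0.17 -0.44 -0.73  2.46 -0.13  1.37 -0.01] 0.04
in (21.6, -109) [-0.019  0.08   0.227] [-0.16 -0.42 -1.    2.39 -0.29  1.38 -0.21] 0.043
in (20.7, -112) [-0.059  0.146  0.231] [-0.07 -0.36 -1.27  2.29 -0.37  1.36 -0.41] 0.081
in (20.7, -112) [-0.107  0.21   0.231] [-0.67  0.12 -1.27  2.17 -0.14  1.2  -1.19] 0.065
```

Run:
```python
from kin import *
q0=[-.446,.387,.674,2.082,.262,.389,.578]
print('to worktop');q=goto(q0,[(.45,-.28,.25),(.44,-.24,.12),(.44,-.24,.06),(.48,-.29,.05)]);print(tilt(q))
print('then pan');goto(q,[(.45,-.28,.25),(.455,-.10,.25),(.455,-.10,.16)])
print('via inner');q=goto(q0,[(.45,-.35,.35),(.33,-.38,.40),(.30,-.30,.35),(.40,-.2,.3),(.455,-.10,.25),(.455,-.1,.15)]);print(tilt(q))
```

```text
to worktop
(0.45, -0.28, 0.25) [-0.55  0.01  0.84  2.22  0.54  0.56  0.54] [ 0.021 -0.037  0.829] [ 0.342 -0.143  0.567] lamp 0.139 err 0.0
(0.44, -0.24, 0.12) [-0.53  0.33  0.86  2.44  0.56  0.12  0.36] [0.17  0.051 0.801] [ 0.332 -0.103  0.437] lamp 0.126 err 0.008
(0.44, -0.24, 0.06) [-0.48  0.51  0.82  2.47  0.58  0.12  0.28] [0.254 0.085 0.762] [ 0.34  -0.098  0.385] lamp 0.12 err 0.066
(0.48, -0.29, 0.05) [-0.27  0.58  0.59  2.21  0.5   0.26  0.34] [0.304 0.038 0.739] [ 0.446 -0.127  0.371] lamp 0.12 err 0.0
(27.4, -78)
then pan
(0.45, -0.28, 0.25) [-0.36  0.15  0.59  2.09  0.5   0.8   0.49] [ 0.087 -0.014  0.823] [ 0.416 -0.117  0.571] lamp 0.155 err 0.0
(0.455, -0.1, 0.25) [-0.66  0.13  0.43  2.09  0.51  1.01  0.09] [0.081 0.007 0.824] [0.421 0.063 0.571] lamp 0.154 err 0.0
(0.455, -0.1, 0.16) [-0.63  0.28  0.43  2.2   0.54  0.76 -0.01] [0.146 0.052 0.808] [0.421 0.063 0.481] lamp 0.12 err 0.0
via inner
(0.45, -0.35, 0.35) [-0.36 -0.06  0.77  2.    0.39  0.77  0.86] [-0.021 -0.053  0.827] [ 0.342 -0.213  0.667] lamp 0.143 err 0.0
(0.33, -0.38, 0.4) [-0.28 -0.34  0.69  2.02  0.53  0.98  0.88] [-0.171 -0.094  0.795] [ 0.222 -0.243  0.717] lamp 0.143 err 0.0
(0.3, -0.3, 0.35) [-0.21 -0.42  0.45  2.22  0.59  0.96  0.64] [-0.214 -0.091  0.78 ] [ 0.192 -0.163  0.667] lamp 0.143 err 0.0
(0.4, -0.2, 0.3) [-0.27 -0.18  0.26  2.23  0.6   0.84  0.3 ] [-0.084 -0.07   0.82 ] [ 0.292 -0.063  0.617] lamp 0.143 err 0.0
(0.455, -0.1, 0.25) [-0.37  0.01  0.11  2.22  0.65  0.81 -0.03] [ 0.018 -0.042  0.829] [0.347 0.037 0.567] lamp 0.143 err 0.0
(0.455, -0.1, 0.15) [-0.38  0.18  0.14  2.36  0.89  0.56 -0.35] [ 0.109 -0.005  0.82 ] [0.347 0.037 0.467] lamp 0.143 err 0.0
(28.7, -52)
```

Run:
```python
from kin import *
q0=[-.446,.387,.674,2.082,.262,.389,.578]
q=goto(q0,[(.45,-.35,.35),(.33,-.36,.38)],0)
for spot in((.46,-.23),(.40,-.25),(.42,-.30)):
    print(spot);a=goto(q,[(.36,-.28,.3),(*spot,.2),(*spot,.1),(*spot,.05),(spot[0]+.03,spot[1]-.04,.05)]);print(tilt(a))
```

```text
(0.46, -0.23)
(0.36, -0.28, 0.3) [-0.27 -0.25  0.49  2.26  0.62  0.79  0.51] [-0.124 -0.081  0.81 ] [ 0.252 -0.143  0.617] lamp 0.204 err 0.0
(0.46, -0.23, 0.2) [-0.32  0.1   0.48  2.29  0.67  0.48  0.24] [ 0.064 -0.025  0.826] [ 0.352 -0.093  0.517] lamp 0.198 err 0.0
(0.46, -0.23, 0.1) [-0.44  0.38  0.71  2.41  1.    0.12 -0.14] [0.199 0.047 0.791] [ 0.352 -0.093  0.417] lamp 0.137 err 0.007
(0.46, -0.23, 0.05) [-0.59  0.59  0.94  2.43  1.41  0.12 -0.61] [0.277 0.136 0.737] [ 0.362 -0.081  0.379] lamp 0.094 err 0.064
(0.49, -0.27, 0.05) [-0.51  0.69  0.72  2.3   1.19  0.2  -0.52] [0.327 0.134 0.704] [ 0.433 -0.056  0.336] lamp 0.094 err 0.0
(37.6, -75)
(0.4, -0.25)
(0.36, -0.28, 0.3) [-0.27 -0.25  0.49  2.26  0.62  0.79  0.51] [-0.124 -0.081  0.81 ] [ 0.252 -0.143  0.617] lamp 0.204 err 0.0
(0.4, -0.25, 0.2) [-0.27 -0.    0.49  2.39  0.75  0.47  0.24] [ 0.008 -0.044  0.829] [ 0.292 -0.113  0.517] lamp 0.204 err 0.0
(0.4, -0.25, 0.1) [-0.4   0.31  0.76  2.51  1.62  0.12 -0.66] [0.166 0.024 0.804] [ 0.295 -0.113  0.421] lamp 0.15 err 0.014
(0.4, -0.25, 0.05) [-0.01  0.42  0.21  2.53 
[... 231 characters left out ...]
.7, -57)
(0.42, -0.3)
(0.36, -0.28, 0.3) [-0.27 -0.25  0.49  2.26  0.62  0.79  0.51] [-0.124 -0.081  0.81 ] [ 0.252 -0.143  0.617] lamp 0.204 err 0.0
(0.42, -0.3, 0.2) [-0.26  0.08  0.65  2.32  0.57  0.37  0.54] [ 0.049 -0.032  0.827] [ 0.312 -0.163  0.517] lamp 0.204 err 0.0
(0.42, -0.3, 0.1) [-0.26  0.36  0.75  2.44  0.68  0.12  0.38] [0.195 0.008 0.795] [ 0.312 -0.162  0.421] lamp 0.165 err 0.048
(0.42, -0.3, 0.05) [-0.26  0.53  0.7   2.39  0.67  0.12  0.27] [0.279 0.03  0.755] [ 0.36  -0.149  0.375] lamp 0.156 err 0.031
(0.44999999999999996, -0.33999999999999997, 0.05) [-0.11  0.56  0.53  2.22  0.63  0.23  0.33] [ 0.295 -0.013  0.746] [ 0.42  -0.179  0.373] lamp 0.156 err 0.0
(26.8, -80)
```

The 200 g weight is in the grip: 15.4 mm opening at 15 N. I'll go by the inner route, which keeps the elbow clear of the lamps, to the pan.

step_arm(commands=[{"x": -10,"y": -18,"z": -18,"yaw": 0},{"x": -25,"y": -44,"z": -40,"yaw": 0},{"x": -40,"y": -70,"z": -60,"yaw": 0},{"x": -55,"y": -98,"z": -80,"yaw": 0},{"x": -70,"y": -126,"z": -102,"yaw": 0},{"x": -86,"y": -154,"z": -125,"yaw": 0},{"x": -103,"y": -182,"z": -149,"yaw": 0}])

```text
time_s: 11.33
ee_pos: [0.4485, -0.3509, 0.3488]
eef_rot: [0.223, 0.428, 0.869, -0.107]
wrist_force: [1.4, 0.2, -1.3]
gripper_width: 0.0152
grasp_force: 15.0
```

step_arm(commands=[{"x": 9,"y": -32,"z": -18,"yaw": 0},{"x": 18,"y": -65,"z": -37,"yaw": 0},{"x": 27,"y": -95,"z": -55,"yaw": 0},{"x": 31,"y": -107,"z": -63,"yaw": 0}])

```text
time_s: 11.67
ee_pos: [0.3259, -0.3721, 0.3885]
eef_rot: [0.224, 0.43, 0.868, -0.106]
wrist_force: [0.6, -0.9, -2.0]
gripper_width: 0.0153
grasp_force: 15.0
```

```bash
python3 s.py "(.30,-.30,.35)"
python3 - <<'E'
from h import *
E
```

```text
11.6667 [-0.277 -0.348  0.675  2.056  0.546  0.963  0.842] [ 0.32588916 -0.37213751  0.38850054]
[[-0.53   0.794  0.297]
 [ 0.699  0.608 -0.377]
 [-0.48   0.008 -0.877]]
[-0.176 -0.095  0.793] [ 0.218 -0.235  0.705] lamp 0.16313291833820168 modelerr [ 0.0001  0.0003 -0.0003]
tool shift mm [82.6 23.  -1.2]
```

step_arm(commands=[{"x": 30,"y": 8,"z": 0,"yaw": 0},{"x": 60,"y": 16,"z": 0,"yaw": 0},{"x": 83,"y": 23,"z": -1,"yaw": 0}])

```text
time_s: 11.92
ee_pos: [0.3024, -0.2968, 0.3476]
eef_rot: [0.224, 0.428, 0.869, -0.107]
wrist_force: [0.4, 0.5, -2.7]
gripper_width: 0.0157
grasp_force: 15.0
```

step_arm(commands=[{"x": 10,"y": 34,"z": 9,"yaw": 0},{"x": 20,"y": 70,"z": 18,"yaw": 0},{"x": 30,"y": 105,"z": 27,"yaw": 0},{"x": 41,"y": 140,"z": 36,"yaw": 0},{"x": 55,"y": 165,"z": 42,"yaw": 0},{"x": 72,"y": 190,"z": 49,"yaw": 0},{"x": 87,"y": 214,"z": 56,"yaw": 0},{"x": 99,"y": 238,"z": 62,"yaw": 0}])

```text
time_s: 12.58
ee_pos: [0.4578, -0.106, 0.247]
eef_rot: [0.223, 0.427, 0.869, -0.107]
wrist_force: [0.2, -0.7, -1.7]
gripper_width: 0.0155
grasp_force: 15.0
```

```bash
python3 s.py "(.455,-.11,.2)"
python3 - <<'E'
from h import *
s=get_state();a=camera("wrist");b=camera("side")
cv2.imwrite("pics/w4.png",a[:,:,::-1]);cv2.imwrite("pics/side4.png",b[:,:,::-1])
e=ext("wrist",s);ed=ext("side")
for n in("wrist","side"):
  for t in("pan_right_top","weight_200"):
    for r in cut_out(t,n)[:5]:
      y,x=np.nonzero(r['region']);print(n,t,round(r['p'],2),np.round(r['at']),x.min(),x.max(),y.min(),y.max())
cv2.imwrite("pics/m4.png",np.hstack([cv2.resize(a[:,:,::-1],(400,300)),cv2.resize(b[90:270,180:420,::-1],(400,300),interpolation=2)]))
E
```

```text
12.5833 [-0.332  0.015  0.094  2.224  0.656  0.795 -0.024] [ 0.45783549 -0.10604719  0.24700424]
[[-0.535  0.791  0.297]
 [ 0.695  0.612 -0.378]
 [-0.48   0.004 -0.877]]
[ 0.022 -0.04   0.829] [0.35  0.031 0.564] lamp 0.18350202298440826 modelerr [-0.0006 -0.0001 -0.0003]
tool shift mm [21.3 -4.9 41.9]
wrist pan_right_top 0.77 [307.  81.] 208 413 0 172
wrist weight_200 0.92 [332. 185.] 318 347 172 202
wrist weight_200 0.61 [285. 238.] 247 316 212 272
side pan_right_top 0.73 [257. 202.] 227 286 182 219
side weight_200 0.67 [265. 335.] 260 275 326 341
side weight_200 0.53 [251. 164.] 246 265 155 178
side weight_200 0.5 [296. 321.] 286 304 312 329
side weight_200 0.48 [313. 285.] 307 320 272 289
side weight_200 0.48 [306. 337.] 244 362 265 387
```

View pics/m4.png

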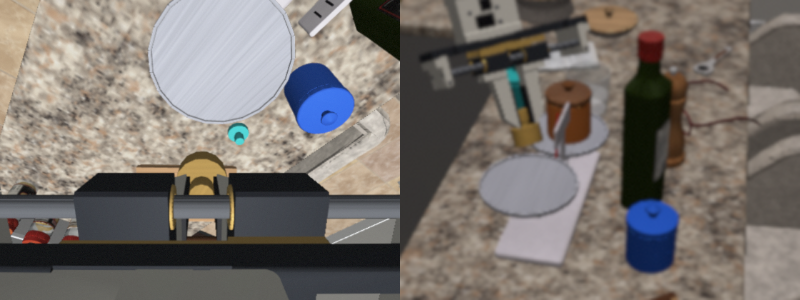

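The picture shows the 200 g weight held in the leaning gripper beside the empty pan, clear of the blue canister at (330,100) and the bottle. I'll move over the pan, lower until the edge touches, and let the pan take the load.

step_arm(commands=[{"x": 20,"y": -2,"z": 18,"yaw": 0},{"x": 40,"y": -4,"z": 36,"yaw": 0},{"x": 53,"y": -5,"z": 49,"yaw": 0},{"x": 56,"y": -5,"z": 52,"yaw": 0},{"x": 56,"y": -5,"z": 52,"yaw": 0}])

```text
time_s: 13.3
ee_pos: [0.4393, -0.0914, 0.1764]
eef_rot: [0.224, 0.427, 0.869, -0.107]
wrist_force: [-0.4, -0.7, -2.1]
gripper_width: 0.0153
grasp_force: 15.0
```

step_arm(commands=[{"x": 2,"y": 0,"z": 4,"yaw": 0},{"x": 4,"y": 0,"z": 8,"yaw": 0},{"x": 6,"y": 0,"z": 12,"yaw": 0},{"x": 8,"y": 0,"z": 15,"yaw": 0},{"x": 10,"y": 0,"z": 18,"yaw": 0},{"x": 12,"y": 0,"z": 22,"yaw": 0},{"x": 14,"y": 0,"z": 26,"yaw": 0},{"x": 16,"y": 0,"z": 29,"yaw": 0}])

```text
time_s: 13.97
ee_pos: [0.4405, -0.0906, 0.1434]
eef_rot: [0.225, 0.427, 0.869, -0.107]
wrist_force: [0.5, 0.1, 1.6]
gripper_width: 0.0152
grasp_force: 15.1
```

step_arm(commands=[{"x": 0,"y": 0,"z": 0,"yaw": 0},{"x": 0,"y": 0,"z": 0,"yaw": 0},{"x": 0,"y": 0,"z": 0,"yaw": 0},{"x": 0,"y": 0,"z": 0,"yaw": 0},{"x": 0,"y": 0,"z": 0,"yaw": 0},{"x": 0,"y": 0,"z": 0,"yaw": 0}])

```text
time_s: 14.47
ee_pos: [0.4404, -0.0903, 0.1439]
eef_rot: [0.225, 0.427, 0.869, -0.106]
wrist_force: [-1.2, 0.4, 0.7]
gripper_width: 0.0154
grasp_force: 15.0
```

```bash
python3 s.py "(.44,-.09,.14)"
python3 - <<'E'
from h import *
b=camera("side");cv2.imwrite("pics/side5.png",b[:,:,::-1])
for t in("pan_right_top","pan_left_top","canister"):
    for r in cut_out(t,"side")[:3]:
      y,x=np.nonzero(r['region']);print(t,round(r['p'],2),np.round(r['at']),x.min(),x.max(),y.min(),y.max())
cv2.imwrite("pics/c5.png",cv2.resize(b[90:270,180:420,::-1],(800,600),interpolation=2))
E
```

```text
14.4667 [-0.378  0.175  0.091  2.397  0.928  0.572 -0.43 ] [ 0.44040859 -0.09029909  0.14387394]
[[-0.534  0.791  0.3  ]
 [ 0.695  0.612 -0.377]
 [-0.482  0.007 -0.876]]
[ 0.106 -0.007  0.82 ] [0.331 0.046 0.461] lamp 0.167167063192589 modelerr [-0.0008 -0.     -0.0002]
tool shift mm [ 2.3 -0.2  3.2]
pan_right_top 0.63 [265. 213.] 228 286 189 227
pan_left_top 0.78 [290. 172.] 259 305 152 178
pan_left_top 0.22 [263. 213.] 228 286 190 226
canister 0.9 [332. 231.] 315 347 211 253
canister 0.85 [250. 138.] 243 262 127 147
canister 0.71 [288. 144.] 267 294 132 170
```

View pics/c5.png

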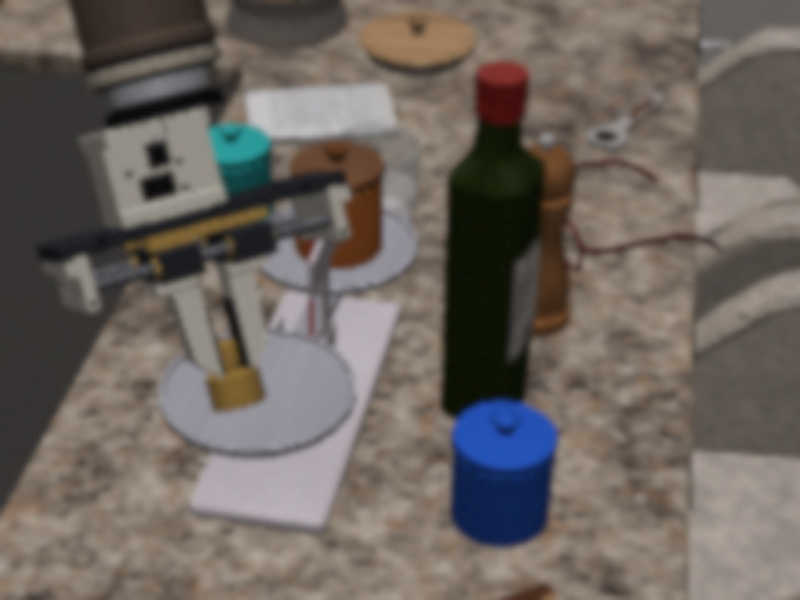

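The side view shows the weight's edge resting on the pan at crop (237,400). The pan has sunk and the canister has risen, so the pan carries the load. I'll loosen the grip to 4 N and swing the knob along an arc about that edge so the weight stands up.

step_arm(commands=[{"x": 0,"y": 0,"z": 0,"yaw": 0},{"x": -2,"y": 0,"z": 1,"yaw": 0},{"x": -4,"y": 0,"z": 3,"yaw": 0},{"x": -6,"y": 0,"z": 4,"yaw": 0},{"x": -8,"y": 0,"z": 6,"yaw": 0},{"x": -10,"y": 0,"z": 8,"yaw": 0},{"x": -12,"y": 0,"z": 10,"yaw": 0},{"x": -14,"y": 0,"z": 13,"yaw": 0}], grip_force=4)

```text
time_s: 15.33
ee_pos: [0.4521, -0.1051, 0.1391]
eef_rot: [0.225, 0.427, 0.869, -0.106]
wrist_force: [-1.4, 1.8, 0.6]
gripper_width: 0.0157
grasp_force: 5.0
```

step_arm(commands=[{"x": 0,"y": 0,"z": 0,"yaw": 0},{"x": 0,"y": 0,"z": 0,"yaw": 0},{"x": 0,"y": 0,"z": 0,"yaw": 0},{"x": 0,"y": 0,"z": 0,"yaw": 0}])

```text
time_s: 15.67
ee_pos: [0.4519, -0.1051, 0.1392]
eef_rot: [0.225, 0.427, 0.869, -0.106]
wrist_force: [0.0, -0.7, -0.4]
gripper_width: 0.0158
grasp_force: 4.9
```

```bash
python3 s.py "(.45,-.1,.13)"
python3 - <<'E'
from h import *
b=camera("side");c=camera("scene");w=camera("wrist")
for t in("pan_right_top",):
    for r in cut_out(t,"side")[:1]:
      y,x=np.nonzero(r['region']);print(t,round(r['p'],2),np.round(r['at']),x.min(),x.max(),y.min(),y.max())
f=lambda a:cv2.resize(a[:,:,::-1],(260,300),interpolation=2)
cv2.imwrite("pics/c6.png",np.hstack([f(b[160:230,210:270]),f(c[190:260,255:315]),f(w[180:320,220:340])]))
E
```

```text
15.6667 [-0.346  0.2    0.114  2.384  0.952  0.537 -0.408] [ 0.45190374 -0.10506179  0.13924903]
[[-0.534  0.791  0.3  ]
 [ 0.695  0.612 -0.377]
 [-0.482  0.007 -0.876]]
[ 0.118 -0.006  0.818] [0.342 0.032 0.456] lamp 0.17203507200440885 modelerr [-0.0008  0.0001 -0.0002]
tool shift mm [9.  1.5 5.6]
pan_right_top 0.68 [263. 210.] 228 286 191 227
```

View pics/c6.png

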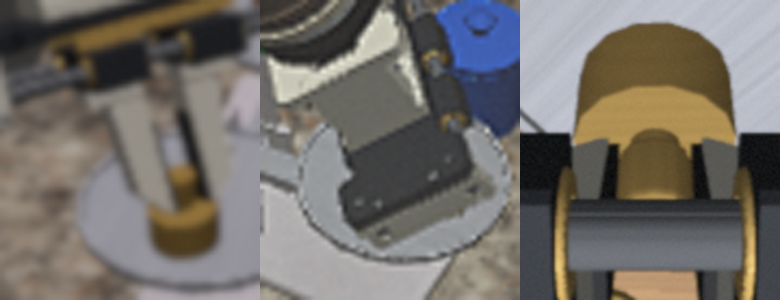

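The crops show the disc flat on the pan with the knob standing up, so the weight is upright. That was one picture over the viewing limit, so from here I'll work from numbers only. Next I'll release and withdraw along the tool axis.

step_arm(commands=[{"x": 0,"y": 0,"z": 0,"yaw": 0},{"x": 0,"y": 0,"z": 0,"yaw": 0},{"x": 0,"y": 0,"z": 0,"yaw": 0},{"x": 0,"y": 0,"z": -8,"yaw": 0},{"x": 0,"y": 0,"z": -25,"yaw": 0},{"x": 0,"y": 0,"z": -50,"yaw": 0},{"x": 0,"y": 0,"z": -85,"yaw": 0},{"x": 0,"y": 0,"z": -115,"yaw": 0}], claw=0.35)

```text
time_s: 16.53
ee_pos: [0.416, -0.061, 0.2408]
eef_rot: [0.224, 0.427, 0.87, -0.107]
wrist_force: [1.5, 0.1, -0.0]
gripper_width: 0.0298
grasp_force: 0.0
```

step_arm(commands=[{"x": 0,"y": 0,"z": -20,"yaw": 0},{"x": 0,"y": 0,"z": -25,"yaw": 0},{"x": 0,"y": 0,"z": -25,"yaw": 0},{"x": 0,"y": 0,"z": -25,"yaw": 0},{"x": 0,"y": 0,"z": -25,"yaw": 0},{"x": 0,"y": 0,"z": -25,"yaw": 0}])

```text
time_s: 17.03
ee_pos: [0.4093, -0.053, 0.2606]
eef_rot: [0.224, 0.427, 0.869, -0.107]
wrist_force: [-0.7, 0.5, -0.4]
gripper_width: 0.03
grasp_force: 0.0
```

```bash
python3 s.py "(.40,-.2,.3)"
cat > beam.py <<'E'
from h import *
im={n:camera(n) for n in("scene","side")}
es,ed=ext("scene"),ext("side")
for n in im:
    np.save(f"last_{n}.npy",im[n])
    for t in("pan_right_top","pan_left_top","canister","weight_200"):
        for r in cut_out(t,n)[:4]:
            y,x=np.nonzero(r['region']);print(n,t,round(r['p'],2),x.min(),x.max(),y.min(),y.max(),np.round([x.mean(),y.mean()],1))
# red pointer pixels in scene
a=im["scene"].astype(int);m=(a[...,0]>a[...,1]*1.8)&(a[...,0]>90)&(a[...,1]<90)
m[:170]=0;m[260:]=0;m[:,:225]=0;m[:,275:]=0
y,x=np.nonzero(m);print('red',len(x),[(int(v),x[y==v].mean().round(1)) for v in np.unique(y)])
E
python3 beam.py
python3 - <<'E'
import cv2,numpy as np
a=cv2.imread('pics/scene2.png')[:,:,::-1].astype(int);m=(a[...,0]>a[...,1]*1.8)&(a[...,0]>90)&(a[...,1]<90)
m[:170]=0;m[260:]=0;m[:,:225]=0;m[:,275:]=0
y,x=np.nonzero(m);print('before red',len(x),[(int(v),x[y==v].mean().round(1)) for v in np.unique(y)])
g=(a[...,1]>a[...,0]*1.3)&(a[...,1]>a[...,2]*1.15)&(a[...,1]>70);g[:185]=0;g[215:]=0;g[:,:225]=0;g[:,275:]=0
y,x=np.nonzero(g);print('green',list(zip(x,y)))
E
```

```text
17.0333 [-0.435 -0.069 -0.007  2.265  0.626  0.927 -0.165] [ 0.40934468 -0.05295924  0.26059905]
[[-0.534  0.791  0.298]
 [ 0.695  0.612 -0.378]
 [-0.481  0.005 -0.876]]
[-0.016 -0.057  0.827] [0.301 0.084 0.577] lamp 0.14742900997070724 modelerr [-0.0007 -0.0003 -0.0003]
tool shift mm [-116.1  -97.2   18.3]
scene pan_right_top 0.93 264 311 212 251 [286.3 231.3]
scene pan_left_top 0.93 198 241 195 225 [218.8 213.4]
scene pan_left_top 0.21 197 312 195 251 [261.5 225. ]
scene canister 0.96 294 317 190 220 [305.9 203.6]
scene canister 0.68 157 164 215 243 [160.7 232.2]
scene canister 0.59 207 232 180 215 [220.  197.1]
scene weight_200 0.57 387 397 259 268 [391.7 263.7]
scene weight_200 0.47 291 305 223 240 [297.4 232.1]
scene weight_200 0.43 380 390 241 251 [384.6 246.2]
scene weight_200 0.27 206 233 180 215 [219.6 197.4]
side pan_right_top 0.84 228 286 189 227 [257.9 207.3]
side pan_left_top 0.77 255 305 151 178 [280.  166.1]
side canister 0.91 267 294 131 169 [281.4 148.9]
side canister 0.63 315 346 211 253 [330.5 231.7]
side canister 0.62 238 261 128 158 [250.3 144.9]
side weight_200 0.64 286 304 311 332 [294.6 322.6]
side weight_200 0.58 244 260 198 219 [252.  209.7]
side weight_200 0.51 261 275 326 341 [266.7 334. ]
red 3 [(218, np.float64(253.0)), (219, np.float64(253.0)), (220, np.float64(253.0))]
before red 13 [(199, np.float64(245.0)), (200, np.float64(246.0)), (202, np.float64(246.0)), (206, np.float64(248.0)), (207, np.float64(248.0)), (208, np.float64(248.5)), (209, np.float64(249.0)), (210, np.float64(249.0)), (211, np.float64(249.0)), (215, np.float64(251.0)), (216, np.float64(251.0)), (220, np.float64(253.0))]
green [(np.int64(254), np.int64(197)), (np.int64(254), np.int64(198)), (np.int64(255), np.int64(198))]
```

Run:
```python
from h import *
from scipy.optimize import minimize_scalar
es,ed=ext("scene"),ext("side")
th=np.linspace(0,6.28,200)
def box(c,z,e,r=.065):
    p=proj(np.c_[c[0]+r*np.cos(th),c[1]+r*np.sin(th),np.full(200,z)],e);return p[:,0].min(),p[:,0].max(),p[:,1].min(),p[:,1].max()
for z in(.095,.10,.105,.11,.115,.12,.125):
    print(z,np.round(box((.4525,-.0706),z,es),1),np.round(box((.4525,-.0706),z,ed),1))
print('before meas scene 262 311 207 246 side 227 286 182 220; after 263 311 212 251 / 228 286 189 227')
p=[tri([ray(a,es),ray(b,ed)])[0].round(4) for a,b in(((286.5,226.5),(256.5,201)),((287.2,231.5),(257,208)),((297.4,231.5),(252,208.5)),((220.5,201),(280.2,156.5)),((219.7,197.5),(280.4,150)))]
print(p)
for z in(.1,.11,.12,.13,.14):print(z,proj([(.463,.143,z)],es),proj([(.463,.143,z)],ed))
```

```text
0.095 [262.3 311.1 215.2 252.3] [228.2 286.2 192.5 229.2]
0.1 [262.3 311.2 214.  251.1] [228.  286.2 190.8 227.4]
0.105 [262.2 311.3 212.7 249.9] [227.8 286.2 189.1 225.7]
0.11 [262.2 311.5 211.5 248.7] [227.6 286.1 187.4 223.9]
0.115 [262.1 311.6 210.2 247.4] [227.4 286.1 185.7 222.1]
0.12 [262.1 311.7 209.  246.2] [227.2 286.1 183.9 220.3]
0.125 [262.  311.8 207.7 244.9] [227.  286.1 182.2 218.4]
before meas scene 262 311 207 246 side 227 286 182 220; after 263 311 212 251 / 228 286 189 227
[array([ 0.4522, -0.0698,  0.1203]), array([ 0.4527, -0.0718,  0.1016]), array([ 0.4495, -0.102 ,  0.1226]), array([0.4622, 0.1423, 0.1067]), array([0.4616, 0.1433, 0.1235])]
0.1 [[220.82388144 202.9446561 ]] [[280.92115665 158.05252874]]
0.11 [[220.47862708 200.44094876]] [[280.86138419 154.78088742]]
0.12 [[220.12928953 197.90610927]] [[280.80095759 151.47383954]]
0.13 [[219.77580001 195.33958085]] [[280.73986707 148.1308634 ]]
0.14 [[219.41808828 192.7407941 ]] [[280.67810268 144.75142847]]
```

The pan's rim fell from about 0.121 m to about 0.102 m. That leaves roughly 50 g, for a canister of about 250 to 270 g, so I need the 50 g weight from well_c. I'll check the route first.

Run:
```python
from kin import *
q0=[-.435,-.069,-.007,2.265,.626,.927,-.165]
t=np.array([.298,-.377,-.877]);k=np.array([.532,-.347,.045])
for way in ([(.45,-.22,.25)],[(.40,-.2,.3),(.36,-.3,.34),(.42,-.3,.28)],[(.6,-.2,.3),(.6,-.3,.3)]):
    print(way);q=goto(q0,way+[tuple(k-.1*t),tuple(k-.05*t),tuple(k+.004*t)]);print(tilt(q))
```

```text
[(0.45, -0.22, 0.25)]
(0.45, -0.22, 0.25) [-0.2  -0.    0.29  2.23  0.62  0.65  0.3 ] [ 0.006 -0.044  0.829] [ 0.342 -0.083  0.567] lamp 0.17 err 0.0
(np.float64(0.5022), np.float64(-0.30929999999999996), np.float64(0.13269999999999998)) [-0.03  0.34  0.4   2.22  0.67  0.22  0.35] [ 0.185 -0.039  0.798] [ 0.394 -0.172  0.45 ] lamp 0.17 err 0.0
(np.float64(0.5171), np.float64(-0.32815), np.float64(0.08885)) [-0.02  0.47  0.45  2.21  0.7   0.12  0.31] [ 0.248 -0.038  0.771] [ 0.409 -0.191  0.406] lamp 0.17 err 0.008
(np.float64(0.533192), np.float64(-0.348508), np.float64(0.041492)) [-0.01  0.6   0.48  2.17  0.74  0.12  0.25] [ 0.31  -0.04   0.735] [ 0.433 -0.208  0.362] lamp 0.17 err 0.033
(27.5, -67)
[(0.4, -0.2, 0.3), (0.36, -0.3, 0.34), (0.42, -0.3, 0.28)]
(0.4, -0.2, 0.3) [-0.27 -0.18  0.26  2.23  0.6   0.85  0.29] [-0.084 -0.07   0.819] [ 0.292 -0.063  0.617] lamp 0.166 err 0.0
(0.36, -0.3, 0.34) [-0.22 -0.27  0.48  2.17  0.55  0.86  0.63] [-0.138 -0.076  0.808] [ 0.252 -0.163  0.657] lamp 0.166 err 0.0
(0.42, -0.3, 0.28) [-0.24 -0.07  0.56  2.2   0.53  0.64  0.61] [-0.031 -0.053
[... 756 characters left out ...]
] lamp 0.164 err 0.0
(0.6, -0.3, 0.3) [0.01 0.24 0.26 1.82 0.36 0.72 0.67] [ 0.131 -0.045  0.813] [ 0.492 -0.163  0.617] lamp 0.164 err 0.0
(np.float64(0.5022), np.float64(-0.30929999999999996), np.float64(0.13269999999999998)) [-0.06  0.35  0.44  2.22  0.61  0.21  0.4 ] [ 0.187 -0.033  0.797] [ 0.394 -0.172  0.45 ] lamp 0.164 err 0.0
(np.float64(0.5171), np.float64(-0.32815), np.float64(0.08885)) [-0.04  0.47  0.47  2.21  0.64  0.12  0.37] [ 0.249 -0.035  0.771] [ 0.409 -0.191  0.406] lamp 0.164 err 0.01
(np.float64(0.533192), np.float64(-0.348508), np.float64(0.041492)) [-0.01  0.6   0.47  2.17  0.66  0.12  0.33] [ 0.31  -0.04   0.735] [ 0.435 -0.208  0.362] lamp 0.164 err 0.03
(27.0, -66)
```

Run:
```python
from kin import *
import itertools
k=np.array([.532,-.347,.045])
q2=np.array([-.387,.443,.634,2.08,.241,.328,.595]);H0=F(q2)
g=np.random.default_rng(0)
def sol(H,n=40):
    out=[]
    for q3 in np.linspace(-1.2,1.3,13):
        f=lambda q:np.r_[err(F(q),H)*20,.3*(q[2]-q3)]
        z=least_squares(f,[-.1,.5,q3,2.1,.3,.3,.5],bounds=(LO,HI));q=z.x
        e=np.abs(err(F(q),H)).max()
        if e<.01:out.append((round(e,4),q.round(2),round(lamp(q),3),tilt(q)))
    return out
for lean,az in((29,-52),(25,-52),(22,-52),(20,-45),(29,-40),(29,-65)):
    l,a=np.radians([lean,az]);z=np.array([np.sin(l)*np.cos(a),np.sin(l)*np.sin(a),-np.cos(l)])
    y=np.array([.79,.612,0]);y-=z*(y@z);y/=np.linalg.norm(y);H=np.eye(4);H[:3,:3]=np.c_[np.cross(y,z),y,z];H[:3,3]=k+.004*z
    o=sol(H);print(lean,az);[print('  ',v) for v in o[::3]]
```

```text
29 -52
   (np.float64(0.0), array([ 1.15,  0.93, -1.2 ,  2.09,  1.69,  1.08, -0.32]), np.float64(0.0), (29.0, -52))
   (np.float64(0.0), array([ 0.78,  0.63, -0.57,  2.12,  1.6 ,  0.58, -0.43]), np.float64(0.16), (29.0, -52))
   (np.float64(0.0), array([ 0.31,  0.55,  0.05,  2.16,  1.61,  0.23, -0.55]), np.float64(0.235), (29.0, -52))
   (np.float64(0.0007), array([ 0.14,  0.57,  0.28,  2.18,  1.72,  0.12, -0.7 ]), np.float64(0.216), (29.1, -52))
   (np.float64(0.0082), array([-0.13,  0.64,  0.66,  2.16, -1.32,  0.12,  2.3 ]), np.float64(0.179), (27.5, -54))
25 -52
   (np.float64(0.0), array([ 1.16,  0.92, -1.2 ,  2.04,  1.58,  1.05, -0.21]), np.float64(0.0), (25.0, -52))
   (np.float64(0.0), array([ 0.8 ,  0.62, -0.57,  2.07,  1.39,  0.55, -0.21]), np.float64(0.154), (25.0, -52))
   (np.float64(0.0), array([ 0.33,  0.55,  0.05,  2.11,  1.08,  0.22, -0.  ]), np.float64(0.237), (25.0, -52))
   (np.float64(0.0013), array([0.15, 0.56, 0.29, 2.12, 0.57, 0.12, 0.48]), np.float64(0.217), (24.8, -52))
   (np.float64(0.002), array([-0.2 ,  0.7 ,  0.82,  2.14, -1.32,  0.29,  2.3 ]), np.float6
[... 1451 characters left out ...]
.242), (29.0, -40))
   (np.float64(0.0021), array([ 0.31,  0.55,  0.14,  2.2 ,  2.51,  0.12, -1.4 ]), np.float64(0.235), (29.5, -40))
29 -65
   (np.float64(0.0), array([ 1.07,  0.95, -1.2 ,  2.04,  1.63,  1.22, -0.32]), np.float64(0.019), (29.0, -65))
   (np.float64(0.0), array([ 0.71,  0.65, -0.57,  2.07,  1.45,  0.71, -0.35]), np.float64(0.178), (29.0, -65))
   (np.float64(0.0), array([ 0.25,  0.57,  0.05,  2.11,  1.27,  0.36, -0.27]), np.float64(0.23), (29.0, -65))
   (np.float64(0.0004), array([-0.09,  0.63,  0.52,  2.14,  0.66,  0.12,  0.28]), np.float64(0.185), (29.0, -65))
   (np.float64(0.0011), array([-0.36,  0.8 ,  0.96,  2.15, -1.32,  0.27,  2.19]), np.float64(0.147), (28.9, -65))
```

```bash
cat > srch2.py <<'E'
from kin import *
from multiprocessing import Pool
import sys
q0=np.array(eval(sys.argv[1]));k=np.array(eval(sys.argv[2]));t=F(q0)[:3,2]
def f(seed):
    g=np.random.default_rng(seed);n=g.integers(1,4);way=[]
    for _ in range(n):
        while 1:
            w=(g.uniform(.18,.5),g.uniform(-.45,.2),g.uniform(.28,.6))
            if np.hypot(w[0],w[1])>.3:break
        way.append(w)
    q=q0.copy();m=9;O=F(q)[:3,:3]
    for w in way+[tuple(k-.1*t),tuple(k-.04*t),tuple(k+.004*t)]:
        H0=F(q);H=H0.copy();d=np.array(w)-H0[:3,3];kk=max(1,int(np.linalg.norm(d)/.04))
        for j in range(1,kk+1):
            H[:3,3]=H0[:3,3]+d*j/kk;q=step(q,H,4)
            if np.abs(err(F(q),H)).max()>.015:return None
            m=min(m,lamp(q))
            if m<.13:return None
    return q[5],m,q.round(2),tilt(q),np.round(way,2).tolist()
if __name__=="__main__":
    with Pool() as p:r=[x for x in p.imap_unordered(f,range(500)) if x]
    r.sort(key=lambda x:-x[0]);print(len(r))
    for x in r[:8]:print(x)
E
OMP_NUM_THREADS=1 timeout 400 python3 srch2.py "[-.435,-.069,-.007,2.265,.626,.927,-.165]" "[.532,-.347,.045]"
```

```text
2
(np.float64(0.12), np.float64(0.15767384870821527), array([-0.02,  0.6 ,  0.5 ,  2.14,  0.03,  0.12,  0.96]), (24.9, -61), [[0.3, -0.17, 0.39], [0.47, -0.35, 0.32], [0.41, -0.4, 0.3]])
(np.float64(0.12), np.float64(0.16331418545702214), array([-0.02,  0.6 ,  0.48,  2.14,  0.21,  0.12,  0.79]), (25.3, -62), [[0.3, -0.31, 0.49]])
```

step_arm(commands=[{"x": -29,"y": -14,"z": 13,"yaw": 0},{"x": -58,"y": -28,"z": 27,"yaw": 0},{"x": -87,"y": -42,"z": 40,"yaw": 0},{"x": -116,"y": -56,"z": 54,"yaw": 0},{"x": -142,"y": -70,"z": 67,"yaw": 0},{"x": -148,"y": -74,"z": 105,"yaw": 0},{"x": -156,"y": -78,"z": 140,"yaw": 0},{"x": -160,"y": -80,"z": 170,"yaw": 0}], claw=0.13, grip_force=15)

```text
time_s: 18.2
ee_pos: [0.4834, -0.2785, 0.1888]
eef_rot: [0.226, 0.428, 0.869, -0.106]
wrist_force: [0.3, 0.9, -1.1]
gripper_width: 0.0402
grasp_force: 0.0
```

```bash
python3 s.py "(.502,-.309,.133)"
python3 - <<'E'
from h import *
s=get_state();a=camera("wrist");np.save("w5.npy",np.r_[s['ee_pos'],s['eef_rot']]);np.save("w5i.npy",a)
e=ext("wrist",s)
print('pred knob top',proj([(.532,-.347,.045)],e))
for r in cut_out("weight_50","wrist")[:4]:
    y,x=np.nonzero(r['region']);print(round(r['p'],2),np.round(r['at']),x.min(),x.max(),y.min(),y.max())
E
```

```text
18.2 [-0.111  0.188  0.394  2.228  0.609  0.39   0.392] [ 0.48341572 -0.27847156  0.18879903]
[[-0.532  0.791  0.301]
 [ 0.695  0.611 -0.378]
 [-0.483  0.008 -0.876]]
[ 0.105 -0.033  0.819] [ 0.374 -0.141  0.505] lamp 0.1956857356595833 modelerr [-0.0001  0.0003 -0.0002]
tool shift mm [-4.2 -4.4 66. ]
pred knob top [[277.8666912 201.6446137]]
0.97 [280. 193.] 260 296 178 215
0.82 [341. 196.] 321 360 179 217
0.61 [458.  82.] 438 486 60 105
```

step_arm(commands=[{"x": -2,"y": -2,"z": 20,"yaw": 0},{"x": -4,"y": -4,"z": 45,"yaw": 0},{"x": -4,"y": -4,"z": 70,"yaw": 0},{"x": -4,"y": -4,"z": 90,"yaw": 0},{"x": -4,"y": -4,"z": 105,"yaw": 0},{"x": -4,"y": -4,"z": 115,"yaw": 0}])

```text
time_s: 18.8
ee_pos: [0.5166, -0.3243, 0.09]
eef_rot: [0.224, 0.427, 0.87, -0.107]
wrist_force: [-0.8, 0.6, 0.1]
gripper_width: 0.0399
grasp_force: 0.0
```

```bash
python3 s.py "(.532,-.347,.045)"
python3 - <<'E'
from h import *
s=get_state();a=camera("wrist");np.save("w6.npy",np.r_[s['ee_pos'],s['eef_rot']]);np.save("w6i.npy",a)
print('pred knob top',proj([(.532,-.347,.045)],ext("wrist",s)))
for r in cut_out("weight_50","wrist")[:4]:
    y,x=np.nonzero(r['region']);print(round(r['p'],2),np.round(r['at']),x.min(),x.max(),y.min(),y.max())
E
```

```text
18.8 [0.011 0.452 0.394 2.214 0.887 0.121 0.127] [ 0.51660817 -0.32431721  0.09001393]
[[-0.535  0.79   0.299]
 [ 0.695  0.613 -0.377]
 [-0.481  0.006 -0.877]]
[ 0.24  -0.047  0.774] [ 0.408 -0.187  0.407] lamp 0.194130146454819 modelerr [ 0.      0.0005 -0.0001]
tool shift mm [-2.3 -2.  52.6]
pred knob top [[280.17396001 239.42293854]]
0.88 [277. 226.] 251 306 203 257
0.8 [547.  65.] 534 559 29 91
0.67 [370. 229.] 345 402 204 252
```

step_arm(commands=[{"x": 0,"y": -1,"z": 8,"yaw": 0},{"x": -1,"y": -2,"z": 16,"yaw": 0},{"x": -2,"y": -2,"z": 25,"yaw": 0},{"x": -2,"y": -2,"z": 34,"yaw": 0},{"x": -2,"y": -2,"z": 43,"yaw": 0},{"x": -2,"y": -2,"z": 50,"yaw": 0},{"x": -2,"y": -2,"z": 56,"yaw": 0},{"x": -2,"y": -2,"z": 57,"yaw": 0}])

```text
time_s: 19.57
ee_pos: [0.5335, -0.349, 0.0432]
eef_rot: [0.226, 0.427, 0.869, -0.107]
wrist_force: [-3.7, 5.0, 11.1]
gripper_width: 0.0398
grasp_force: 6.7
```

```bash
python3 s.py "(.532,-.347,.045)"
```

```text
19.5667 [ 0.191  0.556  0.213  2.171  1.654  0.144 -0.617] [ 0.53353068 -0.34900969  0.04318717]
[[-0.534  0.79   0.301]
 [ 0.694  0.613 -0.378]
 [-0.483  0.007 -0.875]]
[ 0.279 -0.1    0.746] [ 0.424 -0.211  0.359] lamp 0.22112622086180767 modelerr [-0.0004  0.0011 -0.0003]
tool shift mm [ 1.3  0.  -2.8]
```

The fingertips touched the tray with about 13 N, straight along the axis, so the 50 g weight sits a few mm lower than I estimated. I'll back off 4 mm and close.

step_arm(commands=[{"x": 0,"y": 0,"z": -4,"yaw": 0},{"x": 0,"y": 0,"z": -5,"yaw": 0},{"x": 0,"y": 0,"z": -5,"yaw": 0}])

```text
time_s: 19.82
ee_pos: [0.5318, -0.3468, 0.0478]
eef_rot: [0.226, 0.427, 0.869, -0.106]
wrist_force: [-0.1, -0.5, 0.3]
gripper_width: 0.0398
grasp_force: 0.0
```

step_arm(commands=[{"x": 0,"y": 0,"z": 0,"yaw": 0},{"x": 0,"y": 0,"z": 0,"yaw": 0},{"x": 0,"y": 0,"z": 0,"yaw": 0},{"x": 0,"y": 0,"z": 0,"yaw": 0},{"x": 0,"y": 0,"z": 0,"yaw": 0},{"x": 0,"y": 0,"z": 0,"yaw": 0}], claw=1)

```text
time_s: 20.32
ee_pos: [0.5313, -0.347, 0.0464]
eef_rot: [0.225, 0.427, 0.869, -0.106]
wrist_force: [-0.8, 1.5, 1.8]
gripper_width: 0.0154
grasp_force: 15.0
```

```bash
python3 s.py "(.532,-.347,.045)"
```

```text
20.3167 [ 0.181  0.548  0.224  2.176  1.606  0.139 -0.571] [ 0.53132786 -0.34696796  0.04643038]
[[-0.534  0.79   0.3  ]
 [ 0.695  0.612 -0.377]
 [-0.482  0.007 -0.876]]
[ 0.276 -0.096  0.748] [ 0.422 -0.209  0.363] lamp 0.2192972014419611 modelerr [-0.0004  0.0011 -0.0003]
tool shift mm [0.3 0.5 1.5]
```

The 50 g weight is in the grip. Before choosing its spot on the pan I'll measure the dial plate and the placed 200 g weight, so the leaning gripper body clears both. I'll lift out of the well in the meantime.

step_arm(commands=[{"x": 0,"y": 0,"z": -5,"yaw": 0},{"x": 0,"y": 0,"z": -14,"yaw": 0},{"x": 0,"y": 0,"z": -30,"yaw": 0},{"x": 0,"y": 0,"z": -60,"yaw": 0},{"x": 0,"y": 0,"z": -95,"yaw": 0},{"x": 0,"y": 0,"z": -130,"yaw": 0}])

```text
time_s: 20.82
ee_pos: [0.4909, -0.297, 0.1607]
eef_rot: [0.223, 0.427, 0.87, -0.107]
wrist_force: [0.4, -1.0, -1.0]
gripper_width: 0.0151
grasp_force: 15.0
```

```bash
python3 s.py "(.45,-.2,.26)"
python3 - <<'E'
from h import *
es,ed=ext("scene"),ext("side")
print('plate right top',onz((268.8,203),es,.165),'left',onz((243,192),es,.165))
print('side top',onz((281,151),ed,.165),onz((276,182),ed,.1))
c=camera("side");np.save("last_side.npy",c);a=camera("scene")
for n,e in(("side",ed),("scene",es)):
  for r in cut_out("weight_200",n)[:6]:
    y,x=np.nonzero(r['region']);print(n,round(r['p'],2),x.min(),x.max(),y.min(),y.max(),'bottom on pan',onz(((x.min()+x.max())/2,y.max()-1),e,.0995).round(3),'top',onz(((x.min()+x.max())/2,y.min()+1),e,.1415).round(3))
P=np.array([[.452,-.105,.0995],[.452,-.105,.1415]]);print(proj(P,es).round(1),proj(P,ed).round(1))
E
```

```text
20.8167 [ 0.301  0.261 -0.039  2.2    0.863  0.398  0.164] [ 0.49092192 -0.29702834  0.16067631]
[[-0.535  0.79   0.297]
 [ 0.695  0.613 -0.376]
 [-0.48   0.005 -0.878]]
[ 0.124 -0.086  0.81 ] [ 0.383 -0.16   0.478] lamp 0.21754292525085284 modelerr [-0.0001  0.0006 -0.0002]
tool shift mm [  41.7   27.6 -135.8]
plate right top [ 0.46908545 -0.00861083  0.165     ] left [0.47373408 0.07222612 0.165     ]
side top [0.47851082 0.0733908  0.165     ] [0.47292168 0.0355594  0.1       ]
side 0.75 238 255 260 276 bottom on pan [ 0.481 -0.268  0.1  ] top [ 0.485 -0.272  0.141]
side 0.72 286 305 312 330 bottom on pan [ 0.593 -0.37   0.1  ] top [ 0.593 -0.369  0.141]
scene 0.69 335 346 227 238 bottom on pan [ 0.502 -0.204  0.1  ] top [ 0.495 -0.202  0.141]
scene 0.41 253 278 131 214 bottom on pan [0.487 0.012 0.1  ] top [0.767 0.164 0.141]
[[298.4 236.6]
 [299.  226. ]] [[253.1 218.1]
 [252.  202.9]]
```

step_arm(commands=[{"x": 9,"y": 6,"z": -30,"yaw": 0},{"x": 20,"y": 13,"z": -65,"yaw": 0},{"x": 31,"y": 20,"z": -100,"yaw": 0},{"x": 42,"y": 28,"z": -136,"yaw": 0},{"x": 74,"y": 37,"z": -150,"yaw": 0},{"x": 106,"y": 46,"z": -165,"yaw": 0},{"x": 138,"y": 55,"z": -178,"yaw": 0},{"x": 157,"y": 62,"z": -187,"yaw": 0}])

```text
time_s: 21.68
ee_pos: [0.4002, -0.0787, 0.2477]
eef_rot: [0.224, 0.427, 0.87, -0.107]
wrist_force: [1.2, 0.2, -0.9]
gripper_width: 0.0154
grasp_force: 15.0
```

```bash
python3 s.py "(.4066,-.0737,.135)"
```

```text
21.6833 [ 0.041 -0.056 -0.388  2.288  0.629  0.84  -0.102] [ 0.40020016 -0.07872891  0.24770005]
[[-0.535  0.79   0.299]
 [ 0.694  0.613 -0.377]
 [-0.482  0.006 -0.876]]
[-0.03  -0.044  0.828] [0.291 0.058 0.564] lamp 0.1559196895221256 modelerr [-0.0006 -0.0001 -0.0003]
tool shift mm [54.3  7.5 98.8]
```

step_arm(commands=[{"x": 15,"y": 2,"z": 27,"yaw": 0},{"x": 30,"y": 4,"z": 55,"yaw": 0},{"x": 44,"y": 6,"z": 80,"yaw": 0},{"x": 52,"y": 7,"z": 95,"yaw": 0},{"x": 54,"y": 7,"z": 99,"yaw": 0},{"x": 54,"y": 7,"z": 99,"yaw": 0}])

```text
time_s: 22.18
ee_pos: [0.407, -0.0763, 0.1344]
eef_rot: [0.223, 0.427, 0.87, -0.108]
wrist_force: [0.0, -0.1, -0.2]
gripper_width: 0.0156
grasp_force: 15.0
```

step_arm(commands=[{"x": 1,"y": 0,"z": 2,"yaw": 0},{"x": 2,"y": 0,"z": 4,"yaw": 0},{"x": 3,"y": 0,"z": 6,"yaw": 0},{"x": 4,"y": 0,"z": 8,"yaw": 0},{"x": 5,"y": 0,"z": 10,"yaw": 0},{"x": 6,"y": 0,"z": 12,"yaw": 0},{"x": 7,"y": 0,"z": 14,"yaw": 0},{"x": 7,"y": 0,"z": 14,"yaw": 0}])

```text
time_s: 22.85
ee_pos: [0.4083, -0.0764, 0.1204]
eef_rot: [0.225, 0.427, 0.869, -0.106]
wrist_force: [0.3, -0.2, 0.7]
gripper_width: 0.0154
grasp_force: 15.0
```

step_arm(commands=[{"x": 0,"y": 0,"z": 0,"yaw": 0},{"x": 0,"y": 0,"z": 0,"yaw": 0},{"x": 0,"y": 0,"z": 0,"yaw": 0},{"x": 0,"y": 0,"z": 0,"yaw": 0},{"x": 0,"y": 0,"z": 0,"yaw": 0},{"x": 0,"y": 0,"z": 0,"yaw": 0}])

```text
time_s: 23.35
ee_pos: [0.4083, -0.0764, 0.1207]
eef_rot: [0.225, 0.427, 0.869, -0.106]
wrist_force: [-0.6, -0.1, 1.0]
gripper_width: 0.015
grasp_force: 15.0
```

```bash
python3 s.py "(.41,-.08,.115)"; python3 beam.py
```

```text
23.35 [-0.031  0.219 -0.388  2.453  1.09   0.649 -0.696] [ 0.40830836 -0.07636402  0.12068835]
[[-0.534  0.79   0.3  ]
 [ 0.695  0.612 -0.377]
 [-0.482  0.007 -0.876]]
[ 0.125 -0.041  0.815] [0.298 0.06  0.438] lamp 0.17719478431066224 modelerr [-0.001  -0.     -0.0001]
tool shift mm [-0.7 -0.9  6.9]
scene pan_right_top 0.95 280 311 216 253 [296.2 232.4]
scene pan_left_top 0.72 196 235 194 222 [211.9 211.9]
scene pan_left_top 0.3 291 303 227 243 [296.9 235.2]
scene canister 0.89 293 317 190 222 [305.1 205.1]
scene canister 0.65 207 226 194 212 [215.3 204.3]
scene weight_200 0.55 335 346 227 238 [340.4 232.9]
scene weight_200 0.47 291 304 226 243 [297.4 235. ]
side pan_right_top 0.61 228 286 193 231 [259.9 212.6]
side pan_left_top 0.6 259 305 149 173 [288.8 164.1]
side canister 0.73 315 346 210 254 [330.3 231.7]
side canister 0.68 237 262 127 158 [249.3 139. ]
side canister 0.63 268 294 129 164 [282.  144.5]
side weight_200 0.72 287 305 313 330 [295.1 322.7]
side weight_200 0.68 244 260 203 224 [252.3 213.9]
side weight_200 0.55 231 245 197 210 [237.9 204.9]
side weight_200 0.5 306 321 272 289 [313.5 282.6]
red 0 []
```

The pan sank 11 mm, so the weight hangs lower in the grip than I thought, and this spot would end up close to the 200 g weight. I'll lift a little, shift about 11 mm away and set down again.

step_arm(commands=[{"x": 0,"y": 0,"z": -5,"yaw": 0},{"x": 0,"y": 0,"z": -10,"yaw": 0},{"x": -2,"y": 0,"z": -18,"yaw": 0},{"x": 2,"y": 1,"z": -18,"yaw": 0},{"x": 4,"y": 2,"z": -17,"yaw": 0},{"x": 5,"y": 2,"z": -14,"yaw": 0},{"x": 7,"y": 2,"z": -10,"yaw": 0},{"x": 9,"y": 2,"z": -7,"yaw": 0}])

```text
time_s: 24.52
ee_pos: [0.4031, -0.0662, 0.1218]
eef_rot: [0.225, 0.427, 0.869, -0.106]
wrist_force: [1.5, 0.2, 1.0]
gripper_width: 0.0153
grasp_force: 15.0
```

step_arm(commands=[{"x": 0,"y": 0,"z": 0,"yaw": 0},{"x": 0,"y": 0,"z": 0,"yaw": 0},{"x": 0,"y": 0,"z": 0,"yaw": 0},{"x": 0,"y": 0,"z": 0,"yaw": 0}], grip_force=3)

```text
time_s: 24.85
ee_pos: [0.4029, -0.0663, 0.1224]
eef_rot: [0.225, 0.427, 0.869, -0.107]
wrist_force: [0.4, 0.1, 0.6]
gripper_width: 0.0158
grasp_force: 3.0
```

step_arm(commands=[{"x": -2,"y": 0,"z": 1,"yaw": 0},{"x": -4,"y": 0,"z": 2,"yaw": 0},{"x": -6,"y": 0,"z": 3,"yaw": 0},{"x": -8,"y": 0,"z": 4,"yaw": 0},{"x": -9,"y": 0,"z": 5,"yaw": 0},{"x": -11,"y": 0,"z": 6,"yaw": 0},{"x": -11,"y": 0,"z": 6,"yaw": 0},{"x": -11,"y": 0,"z": 6,"yaw": 0}])

```text
time_s: 25.52
ee_pos: [0.4107, -0.0764, 0.1225]
eef_rot: [0.225, 0.427, 0.869, -0.107]
wrist_force: [0.7, -0.1, 0.4]
gripper_width: 0.0156
grasp_force: 3.0
```

```bash
python3 s.py "(.41,-.08,.115)"; python3 beam.py | grep -E "right|weight"
python3 - <<'E'
from h import *
s=get_state();a=camera("wrist");np.save("w7i.npy",a)
for r in cut_out("weight_50","wrist")[:4]:
    y,x=np.nonzero(r['region']);print(round(r['p'],2),np.round(r['at']),x.min(),x.max(),y.min(),y.max())
E
```

```text
25.5167 [-0.028  0.217 -0.389  2.446  1.081  0.652 -0.682] [ 0.41065538 -0.07637184  0.12251739]
[[-0.534  0.791  0.3  ]
 [ 0.695  0.612 -0.377]
 [-0.482  0.007 -0.876]]
[ 0.124 -0.041  0.815] [0.301 0.06  0.439] lamp 0.17791967611400297 modelerr [-0.001  -0.     -0.0001]
tool shift mm [ 1.5 -2.8  7.8]
scene pan_right_top 0.72 281 313 214 252 [297.  231.9]
scene weight_200 0.65 291 304 224 241 [297.3 233.2]
scene weight_200 0.6 379 391 240 253 [384.7 246.4]
scene weight_200 0.48 335 346 227 239 [340.5 233. ]
side pan_right_top 0.98 228 286 191 228 [261.2 210.3]
side weight_200 0.66 286 304 313 330 [294.4 322.6]
side weight_200 0.6 309 320 272 289 [313.8 282.8]
side weight_200 0.53 244 260 200 221 [252.  211.5]
0.79 [291. 321.] 276 303 307 336
0.62 [373. 210.] 229 475 165 320
```

Run:
```python
from h import *
a=np.load("last_side.npy").astype(int);ed=ext("side")
m=(a[...,0]-a[...,2]>45)&(a[...,0]>90)
for y in range(190,222):print(y,''.join('#' if v else '.' for v in m[y,222:266]))
M=R.from_quat(np.array(get_state()['eef_rot'])[[1,2,3,0]]).as_matrix();t=get_state()['ee_pos']
def pts(c,ax):
    ax=np.array(ax)/np.linalg.norm(ax);u=np.cross(ax,[1,0,0]);u/=np.linalg.norm(u);v=np.cross(ax,u);th=np.linspace(0,6.28,40)[:,None]
    f=lambda r,w:np.array(c)+w*ax+r*(np.cos(th)*u+np.sin(th)*v)
    return [np.vstack([f(.018,0),f(.018,.005)]),np.vstack([f(.008,.009),f(.008,.025)])]
hinge=np.array(t)+.0048*M[:,2]
for n,ax in(("upright",(0,0,1)),("lean",-M[:,2])):
    c=hinge-.0217*np.array(ax)
    for p in pts(c,ax):
        q=proj(p,ed);print(n,c.round(4),q.min(0).round(1),q.max(0).round(1))
```

```text
190 ............................................
191 ............................................
192 ............................................
193 ............................................
194 ............................................
195 ............................................
196 .............#####..........................
197 .............######.........................
198 .............######.........................
199 ..............####..........................
200 ..............###...........................
201 ...........................#####............
202 ...........................######...........
203 ...................####....######...........
204 ..................######...#####............
205 .........####..#.#######...#................
206 .........##################......####.......
207 .........##################......####.......
208 ..........##################....######......
209 ...........#########..#######...######......
210 ......................################......
211 .......................###############......
212 .......................##############.......
213 ........................#############.......
214 .........................##########.........
215 ............................####............
216 ............................................
217 ............................................
218 ............................................
219 ............................................
220 ............................................
221 ............................................
upright [ 0.412  -0.078   0.0966] [230.7 202.6] [246.9 214.5]
upright [ 0.412  -0.078   0.0966] [234.5 198.3] [242.2 208.5]
lean [ 0.4186 -0.0862  0.0993] [232.2 206.4] [248.5 213.6]
lean [ 0.4186 -0.0862  0.0993] [234.3 199.2] [243.1 208.3]
```

Run:
```python
import numpy as np
a=np.load("last_side.npy").astype(int)
for y in range(193,218):print(y,*[f"{a[y,x,0]:3d}/{a[y,x,2]:3d}" for x in (231,233,235,237,239,241,243,245,247)])
```

```text
193 143/130 105/ 89 122/ 96 122/ 99  66/ 57  73/ 67 140/127 148/134 150/138
194 146/132 107/ 94 122/ 98 129/106  82/ 72  61/ 57 135/123 149/135 150/138
195 146/133 109/ 98 122/ 92 134/101  98/ 79  55/ 49 131/119 148/134 149/137
196 147/133 116/103 125/ 79 139/ 81 114/ 68  59/ 42 125/113 148/134 149/138
197 147/134 126/112 127/ 67 143/ 64 127/ 56  66/ 37 115/104 147/134 149/141
198 148/134 132/118 123/ 64 139/ 57 125/ 51  63/ 33 102/ 93 147/134 148/146
199 148/135 135/122 109/ 65 124/ 50 106/ 42  52/ 27  92/ 84 146/134 149/150
200 148/134 140/127  96/ 70  98/ 40  85/ 33  47/ 23  82/ 75 144/135 149/150
201 146/133 144/131  96/ 79  81/ 32  77/ 30  54/ 24  75/ 64 139/132 148/146
202 139/127 145/131 102/ 88  77/ 34  76/ 29  80/ 31  94/ 57 138/121 145/139
203 129/114 141/125 108/ 94  75/ 34  79/ 31 110/ 44 126/ 57 140/103 138/130
204 125/ 93 137/107 116/ 94  77/ 36  85/ 34 126/ 50 141/ 58 138/ 83 129/115
205 128/ 73 140/ 80 128/ 85  91/ 40  98/ 38 134/ 54 142/ 58 132/ 69 124/ 91
206 130/ 66 142/ 63 136/ 68 115/ 47 119/ 47 139/ 56 140/ 57 129/ 59 126/ 68
207 125/ 69 141/ 58 140/ 59 134/ 55 135/ 54 139/ 56 131/ 53 133/ 57 132/ 57
208 117/ 84 132/ 56 138/ 56 138/ 56 136/ 55 129/ 53 118/ 52 136/ 56 138/ 56
209 121/111 116/ 66 126/ 55 128/ 54 124/ 55 111/ 58 115/ 74 138/ 58 141/ 57
210 136/137 117/100 112/ 75 110/ 67 112/ 78 113/ 96 128/110 138/ 62 142/ 58
211 145/151 135/135 124/116 119/107 125/119 135/136 137/130 134/ 65 142/ 57
212 148/155 146/152 142/145 138/140 141/145 146/152 137/135 120/ 62 139/ 56
213 150/157 149/156 149/156 147/153 146/153 147/154 136/137 103/ 61 125/ 50
214 150/157 149/157 149/156 147/154 148/155 148/155 136/138  90/ 60  98/ 39
215 149/156 150/157 148/156 147/154 147/155 147/154 135/138  86/ 60  79/ 30
216 149/155 150/157 148/155 147/154 148/155 147/154 137/140  87/ 65  74/ 29
217 146/152 149/157 148/155 147/154 148/154 147/154 142/146  93/ 76  73/ 29
```

Reading pixel colours, the disc looks about halfway upright. Pushing 9 mm along the tool axis against the soft pan should rotate it flat.

step_arm(commands=[{"x": 0,"y": 0,"z": 1.5,"yaw": 0},{"x": 0,"y": 0,"z": 3,"yaw": 0},{"x": 0,"y": 0,"z": 4.5,"yaw": 0},{"x": 0,"y": 0,"z": 6,"yaw": 0},{"x": 0,"y": 0,"z": 7.5,"yaw": 0},{"x": 0,"y": 0,"z": 9,"yaw": 0},{"x": 0,"y": 0,"z": 9,"yaw": 0},{"x": 0,"y": 0,"z": 9,"yaw": 0}])

```text
time_s: 26.78
ee_pos: [0.4134, -0.0796, 0.1146]
eef_rot: [0.225, 0.427, 0.869, -0.107]
wrist_force: [0.5, -0.8, 0.7]
gripper_width: 0.0155
grasp_force: 3.0
```

```bash
python3 s.py; python3 beam.py | grep -E "side"
python3 - <<'E'
import numpy as np
a=np.load("last_side.npy").astype(int);m=(a[...,0]-a[...,2]>45)&(a[...,0]>65)
for y in range(194,224):print(y,''.join('#' if v else '.' for v in m[y,224:264]))
E
```

```text
26.7833 [-0.027  0.239 -0.378  2.451  1.124  0.64  -0.719] [ 0.41339245 -0.07964644  0.11457856]
[[-0.534  0.791  0.3  ]
 [ 0.695  0.612 -0.377]
 [-0.482  0.007 -0.876]]
[ 0.136 -0.041  0.812] [0.303 0.057 0.431] lamp 0.18265904925306947 modelerr [-0.001   0.     -0.0001]
side pan_right_top 0.69 228 286 192 231 [261.4 213.3]
side pan_left_top 0.57 255 305 149 174 [290.8 164.5]
side canister 0.98 237 261 126 154 [249.  139.5]
side canister 0.69 267 295 127 166 [282.  144.1]
side canister 0.62 315 347 210 253 [330.4 231.4]
side weight_200 0.82 286 304 312 330 [294.4 322.2]
side weight_200 0.64 307 319 272 289 [312.5 282. ]
side weight_200 0.61 244 260 203 224 [252.2 214.3]
side weight_200 0.54 231 244 200 214 [238.  208.3]
194 ........................................
195 ........................................
196 ........................................
197 ........................................
198 ........................................
199 ........................................
200 .............####.......................
201 ............######......................
202 .....
[... 280 characters left out ...]
###################......
209 ........###########################.....
210 ........####################..######....
211 ........############################....
212 .........###########################....
213 ...........#########################....
214 .....................###############....
215 .....................##############.....
216 ......................#############.....
217 .......................###########......
218 .......................##########.......
219 ........................########........
220 .........................########.......
221 .........................#######........
222 ........................................
223 ........................................
```

Run:
```python
from h import *
s=get_state();a=camera("wrist").astype(int);np.save("w8i.npy",a);e=ext("wrist",s)
M=R.from_quat(np.array(s['eef_rot'])[[1,2,3,0]]).as_matrix();t=np.array(s['ee_pos'])
m=(a[...,0]-a[...,2]>45)&(a[...,0]>60)
y,x=np.nonzero(m[150:300,225:340]);
print({int(v)+150:(int(x[y==v].min())+225,int(x[y==v].max())+225,int((y==v).sum())) for v in np.unique(y)[::4]})
th=np.linspace(0,6.28,60)[:,None]
ed=ext("side")
for hz in(0,.005):
  for d in(0,10,20,29):
    ax=-R.from_rotvec(np.radians(29-d)*M[:,1]).apply(M[:,2])
    if d==29: ax=-M[:,2]
    # check direction
    u=M[:,1];v=np.cross(ax,u);hinge=t+hz*M[:,2]
    out=[]
    for E_ in(e,ed):
        for r,w in((.018,.0),(.018,.005),(.008,.025)):
            q=proj(hinge+(w-.0217)*ax+r*(np.cos(th)*u+np.sin(th)*v),E_);out.append([*q.min(0).round(),*q.max(0).round()])
    print(hz,d,'axis z',ax[2].round(3),[list(map(int,o)) for o in out])
```

```text
{213: (235, 291, 20), 217: (261, 302, 42), 221: (256, 307, 52), 225: (252, 311, 60), 229: (249, 314, 66), 233: (248, 316, 69), 237: (246, 317, 72), 241: (246, 318, 72), 245: (247, 317, 58), 249: (265, 299, 33), 253: (267, 295, 28), 257: (267, 294, 28), 261: (266, 294, 29), 265: (266, 294, 29), 269: (239, 325, 37), 273: (237, 326, 8), 277: (237, 327, 9), 281: (236, 327, 10), 285: (236, 328, 11), 289: (236, 328, 10), 293: (236, 328, 10), 297: (236, 328, 10)}
0 0 axis z 1.0 [[248, 210, 320, 259], [247, 218, 321, 267], [266, 266, 302, 287], [231, 206, 247, 216], [231, 204, 247, 215], [235, 200, 242, 205]]
0 10 axis z 0.985 [[248, 212, 319, 268], [248, 218, 320, 275], [266, 263, 302, 289], [232, 208, 248, 216], [232, 206, 248, 214], [235, 200, 242, 204]]
0 20 axis z 0.941 [[249, 216, 319, 278], [248, 220, 320, 283], [266, 260, 302, 290], [233, 209, 249, 216], [232, 207, 248, 214], [235, 201, 242, 204]]
0 29 axis z 0.876 [[249, 221, 319, 286], [248, 223, 320, 290], [266, 257, 302, 290], [233, 210, 249, 215], [233, 208, 248, 213], [235, 201, 242, 203]]
0.005 0 axis z 1.0 [[249, 208, 319, 256], [248, 215, 319, 263], [267, 262, 301, 283], [232, 208, 248, 218], [232, 206, 248, 217], [236, 202, 243, 207]]
0.005 10 axis z 0.985 [[249, 210, 318, 265], [249, 215, 319, 271], [267, 258, 301, 284], [233, 210, 249, 218], [232, 208, 248, 216], [235, 203, 243, 206]]
0.005 20 axis z 0.941 [[250, 214, 318, 274], [249, 218, 319, 279], [267, 256, 301, 285], [233, 211, 249, 218], [233, 209, 249, 216], [235, 203, 242, 206]]
0.005 29 axis z 0.876 [[250, 218, 318, 282], [249, 221, 319, 286], [267, 253, 301, 286], [234, 212, 250, 218], [233, 210, 249, 215], [235, 203, 242, 205]]
```

The wrist-image fit puts the disc within about 8° of upright. I'll ease the pressure, open and withdraw.

step_arm(commands=[{"x": -0.5,"y": 0,"z": -1,"yaw": 0},{"x": -1,"y": 0,"z": -2,"yaw": 0},{"x": -1.5,"y": 0,"z": -3,"yaw": 0},{"x": -1.5,"y": 0,"z": -3,"yaw": 0},{"x": -1.5,"y": 0,"z": -3,"yaw": 0},{"x": -1.5,"y": 0,"z": -3,"yaw": 0}])

```text
time_s: 27.83
ee_pos: [0.4132, -0.0795, 0.118]
eef_rot: [0.225, 0.427, 0.869, -0.106]
wrist_force: [1.3, -0.7, 0.7]
gripper_width: 0.0158
grasp_force: 3.0
```

step_arm(commands=[{"x": 0,"y": 0,"z": 0,"yaw": 0},{"x": 0,"y": 0,"z": 0,"yaw": 0},{"x": 0,"y": 0,"z": 0,"yaw": 0},{"x": 0,"y": 0,"z": -6,"yaw": 0},{"x": 0,"y": 0,"z": -20,"yaw": 0},{"x": 0,"y": 0,"z": -45,"yaw": 0},{"x": 0,"y": 0,"z": -80,"yaw": 0},{"x": 0,"y": 0,"z": -120,"yaw": 0}], claw=0.35)

```text
time_s: 28.5
ee_pos: [0.3755, -0.0339, 0.223]
eef_rot: [0.223, 0.427, 0.87, -0.107]
wrist_force: [2.9, -0.6, 0.5]
gripper_width: 0.0295
grasp_force: 0.0
```

step_arm(commands=[{"x": -30,"y": -10,"z": -30,"yaw": 0},{"x": -60,"y": -20,"z": -50,"yaw": 0},{"x": -90,"y": -40,"z": -60,"yaw": 0},{"x": -120,"y": -60,"z": -60,"yaw": 0},{"x": -150,"y": -80,"z": -60,"yaw": 0},{"x": -150,"y": -80,"z": -60,"yaw": 0}])

```text
time_s: 29.0
ee_pos: [0.3755, -0.1702, 0.3502]
eef_rot: [0.226, 0.43, 0.867, -0.107]
wrist_force: [0.3, 0.7, 0.0]
gripper_width: 0.03
grasp_force: 0.0
```

```bash
python3 s.py; python3 beam.py
python3 - <<'E'
import numpy as np
from h import *
a=np.load("last_side.npy").astype(int);m=(a[...,0]-a[...,2]>45)&(a[...,0]>65)
for y in range(194,224):print(y,''.join('#' if v else '.' for v in m[y,224:264]))
a=np.load("last_scene.npy").astype(int)
r=(a[...,0]-a[...,1]>40)&(a[...,0]-a[...,2]>40);g=(a[...,1]-a[...,0]>25)
for y in range(188,216):print(y,''.join('R' if r[y,x] else 'G' if g[y,x] else 'w' if a[y,x].min()>170 else '.' for x in range(235,280)))
E
```

```text
29.0 [ 0.11  -0.24  -0.141  2.16   0.455  0.954  0.401] [ 0.37550061 -0.17020684  0.35022223]
[[-0.527  0.795  0.301]
 [ 0.698  0.607 -0.38 ]
 [-0.484  0.009 -0.875]]
[-0.135 -0.031  0.813] [ 0.266 -0.032  0.666] lamp 0.2018034242943047 modelerr [-0.0003  0.     -0.0005]
scene pan_right_top 0.73 367 425 193 280 [395.7 245.3]
scene pan_right_top 0.63 263 312 214 252 [286.4 231.7]
scene pan_right_top 0.34 163 192 178 216 [178.1 196.6]
scene pan_left_top 0.71 198 242 193 224 [219.6 211.8]
scene canister 0.71 136 164 211 246 [150.3 228.3]
scene canister 0.6 206 233 179 214 [219.5 196.3]
scene canister 0.5 367 425 193 280 [396.2 245.8]
scene canister 0.42 303 315 210 221 [310. 216.]
scene weight_200 0.62 335 346 227 238 [340.3 232.9]
scene weight_200 0.52 291 304 224 241 [297.5 233. ]
scene weight_200 0.42 381 390 241 251 [385.  246.3]
side pan_right_top 0.58 229 286 190 228 [260.6 209.2]
side pan_left_top 0.67 255 305 151 176 [279.6 164.9]
side canister 0.86 267 294 130 167 [281.2 147.2]
side canister 0.79 238 261 127 159 [249.9 142.6]
side canister 0.68 315 347 210 254 [330.4 231.5]
sid
[... 2464 characters left out ...]

202 ................R............................
203 ................R............................
204 ................R............................
205 ................R............................
206 .............................................
207 .................R...........................
208 .................R...........................
209 .................R...........................
210 .................R...........................
211 .................R...........................
212 .................R...........................
213 .............................................
214 .............................................
215 ..................R..........................
```

step_arm(commands=[{"x": -20,"y": -20,"z": -10,"yaw": 0},{"x": -30,"y": -40,"z": -15,"yaw": 0},{"x": -30,"y": -40,"z": -15,"yaw": 0},{"x": -30,"y": -40,"z": -15,"yaw": 0},{"x": -30,"y": -40,"z": -15,"yaw": 0},{"x": -30,"y": -40,"z": -15,"yaw": 0},{"x": -30,"y": -40,"z": -15,"yaw": 0},{"x": -30,"y": -40,"z": -15,"yaw": 0}])

```text
time_s: 30.17
ee_pos: [0.3562, -0.204, 0.3743]
eef_rot: [0.225, 0.427, 0.87, -0.107]
wrist_force: [-0.1, -0.1, -0.6]
gripper_width: 0.0304
grasp_force: 0.0
```

Run:
```python
from h import *
es,ed=ext("scene"),ext("side");a=camera("scene").astype(int)
# subpixel pointer: redness centroid per row
def red(a):
    w=np.clip(a[...,0]-(a[...,1]+a[...,2])/2-12,0,None)
    return {y:round(float((w[y,241:258]*np.arange(241,258)).sum()/max(w[y,241:258].sum(),1)),2) for y in range(198,219,2) if w[y,241:258].sum()>25}
def green(a):
    w=np.clip(a[...,1]-(a[...,0]+a[...,2])/2-12,0,None)[188:206,241:275];y,x=np.nonzero(w);return [(int(q+241),int(p+188),int(w[p,q])) for p,q in zip(y,x)]
b=cv2.imread("pics/scene2.png")[:,:,::-1].astype(int)
print('now',red(a));print('before',red(b));print('g now',green(a));print('g bef',green(b))
# model: pivot px/py, pointer x0
for x0 in(.45,.46):
  for an in(0,.014,.028,.04,.2,.215,.23):
    # left pan low => pointer tip leans to +y
    p=lambda L:(x0,.033+L*np.sin(an),.062+L*np.cos(an))
    print(x0,an,proj([p(.02),p(.06),p(.08),p(.095)],es).round(1).tolist())
```

```text
now {200: 250.38, 202: 249.19, 204: 250.4, 206: 250.93, 208: 250.43, 210: 251.26, 212: 251.46, 214: 251.58, 216: 250.95, 218: 251.44}
before {200: 245.24, 202: 246.33, 204: 247.08, 206: 247.72, 208: 248.5, 210: 249.31, 212: 249.95, 214: 250.26, 216: 250.71, 218: 251.21}
g now [(254, 197, 15), (255, 197, 5), (254, 198, 12), (255, 198, 20), (254, 199, 6), (255, 199, 9), (254, 200, 4), (255, 200, 10), (254, 201, 3), (255, 201, 13), (255, 202, 5)]
g bef [(254, 197, 14), (255, 197, 4), (254, 198, 10), (255, 198, 17), (254, 199, 3), (255, 199, 6), (254, 200, 4), (255, 200, 7), (254, 201, 3), (255, 201, 11), (255, 202, 1)]
0.45 0 [[252.6, 223.6], [252.0, 213.7], [251.7, 208.5], [251.5, 204.5]]
0.45 0.014 [[252.6, 223.5], [251.8, 213.5], [251.3, 208.4], [251.0, 204.4]]
0.45 0.028 [[252.5, 223.5], [251.5, 213.4], [251.0, 208.2], [250.6, 204.2]]
0.45 0.04 [[252.4, 223.5], [251.2, 213.4], [250.7, 208.1], [250.2, 204.1]]
0.45 0.2 [[251.4, 223.2], [248.2, 212.5], [246.5, 206.9], [245.3, 202.7]]
0.45 0.215 [[251.3, 223.2], [247.9, 212.4], [246.2, 206.8], [244.8, 202.6]]
0.45 0.23 [[251.2, 223.1], [247.6, 212.4], [245.8, 206.8], [244.4, 202.5]]
0.46 0 [[254.4, 221.2], [253.9, 211.3], [253.6, 206.1], [253.3, 202.1]]
0.46 0.014 [[254.3, 221.2], [253.6, 211.2], [253.2, 206.0], [252.9, 202.0]]
0.46 0.028 [[254.3, 221.1], [253.3, 211.1], [252.8, 205.8], [252.5, 201.8]]
0.46 0.04 [[254.2, 221.1], [253.1, 211.0], [252.5, 205.7], [252.1, 201.7]]
0.46 0.2 [[253.2, 220.8], [250.1, 210.1], [248.4, 204.6], [247.2, 200.3]]
0.46 0.215 [[253.1, 220.8], [249.8, 210.0], [248.1, 204.5], [246.7, 200.2]]
0.46 0.23 [[253.0, 220.8], [249.5, 210.0], [247.7, 204.4], [246.3, 200.1]]
```

The scene camera can't tell 250 g from 300 g well enough, because a residual near the band edge is possible. I'll bring the wrist camera close to the dial, after checking lamp clearance first.

Run:
```python
from h import *
import kin
s=get_state();q0=np.array(s['joint_pos'])
for way in ([(.40,-.06,.32),(.44,.04,.28)],[(.42,-.02,.30)],[(.45,.0,.28)],[(.40,-.06,.32),(.44,.06,.26)]):
    q=kin.goto(q0,way);G=kin.F(q)
    i=camera_info("wrist");K=np.array([[i['fx'],0,i['cx']],[0,i['fy'],i['cy']],[0,0,1.]]);W=np.linalg.inv(G@i['hand_eye'])
    print(proj([(.471,.032,.165),(.471,-.008,.165),(.471,.072,.165),(.471,.032,.08)],(K,i['D'],W[:3,:3],W[:3,3])).round(0).tolist())
```

```text
(0.4, -0.06, 0.32) [ 0.04 -0.14 -0.4   2.15  0.5   1.01  0.05] [-0.074 -0.042  0.824] [0.291 0.077 0.637] lamp 0.139 err 0.0
(0.44, 0.04, 0.28) [-0.08  0.07 -0.57  2.08  0.62  1.08 -0.31] [ 0.044 -0.041  0.827] [0.331 0.177 0.597] lamp 0.111 err 0.0
[[308.0, 168.0], [276.0, 200.0], [347.0, 130.0], [303.0, 114.0]]
(0.42, -0.02, 0.3) [ 0.   -0.05 -0.49  2.13  0.56  1.03 -0.11] [-0.024 -0.045  0.828] [0.311 0.117 0.617] lamp 0.126 err 0.0
[[382.0, 112.0], [343.0, 149.0], [428.0, 67.0], [362.0, 67.0]]
(0.45, 0.0, 0.28) [-0.05  0.04 -0.49  2.1   0.62  1.02 -0.21] [ 0.03  -0.043  0.828] [0.341 0.137 0.597] lamp 0.132 err 0.0
[[336.0, 122.0], [298.0, 161.0], [381.0, 76.0], [324.0, 73.0]]
(0.4, -0.06, 0.32) [ 0.04 -0.14 -0.4   2.15  0.5   1.01  0.05] [-0.074 -0.042  0.824] [0.291 0.077 0.637] lamp 0.139 err 0.0
(0.44, 0.06, 0.26) [-0.12  0.11 -0.6   2.1   0.65  1.08 -0.41] [ 0.072 -0.036  0.825] [0.331 0.197 0.577] lamp 0.107 err 0.0
[[292.0, 202.0], [261.0, 232.0], [330.0, 166.0], [290.0, 140.0]]
```

step_arm(commands=[{"x": 20,"y": 29,"z": 5,"yaw": 0},{"x": 40,"y": 58,"z": 10,"yaw": 0},{"x": 60,"y": 87,"z": 15,"yaw": 0},{"x": 80,"y": 116,"z": 20,"yaw": 0},{"x": 100,"y": 145,"z": 25,"yaw": 0},{"x": 120,"y": 173,"z": 30,"yaw": 0},{"x": 137,"y": 198,"z": 34,"yaw": 0},{"x": 137,"y": 198,"z": 34,"yaw": 0}])

```text
time_s: 30.88
ee_pos: [0.4512, 0.0045, 0.278]
eef_rot: [0.224, 0.425, 0.871, -0.105]
wrist_force: [0.2, 0.7, 0.1]
gripper_width: 0.0299
grasp_force: 0.0
```

```bash
python3 s.py
python3 - <<'E'
from h import *
s=get_state();e=ext("wrist",s);a=camera("wrist").astype(int);np.save("w9i.npy",a);np.save("w9.npy",np.r_[s['ee_pos'],s['eef_rot']])
cv2.imwrite("pics/w9.png",a[:,:,::-1])
rd=(a[...,0]-np.maximum(a[...,1],a[...,2])>35)&(a[...,0]>80);g=(a[...,1]-np.maximum(a[...,0],a[...,2])>12)
y,x=np.nonzero(g[40:230,260:420]);print('green n',len(x),'x',x.min()+260 if len(x) else 0,x.max()+260 if len(x) else 0)
for v in range(60,190,3):
    print(v,'R',[int(i) for i in np.nonzero(rd[v,290:400])[0]+290][:40],'G',[int(i) for i in np.nonzero(g[v,270:400])[0]+270])
print(proj([(.471,.032,.165),(.471,-.008,.165),(.471,.072,.165),(.471,.032,.08)],e).round(0).tolist())
E
```

```text
30.8833 [-0.046  0.048 -0.495  2.104  0.621  1.016 -0.216] [0.45115603 0.00449244 0.27797092]
[[-0.539  0.787  0.3  ]
 [ 0.693  0.617 -0.373]
 [-0.479  0.007 -0.878]]
[ 0.033 -0.043  0.828] [0.341 0.139 0.595] lamp 0.13137816174927025 modelerr [-0.0008 -0.0004 -0.0003]
green n 125 x 270 419
60 R [] G []
63 R [315] G []
66 R [314, 315, 316, 317] G []
69 R [315, 316, 317, 318, 319] G []
72 R [316, 317, 318, 319, 320] G []
75 R [317, 318, 319, 320, 321] G []
78 R [318, 319, 320, 321, 322] G []
81 R [319, 320, 321, 322, 323, 324] G []
84 R [320, 321, 322, 323, 324, 325] G []
87 R [321, 322, 323, 324, 325, 326] G []
90 R [322, 323, 324, 325, 326, 327] G []
93 R [323, 324, 325, 326, 327, 328, 329] G []
96 R [325, 326, 327, 328, 329, 330] G []
99 R [326, 327, 328, 329, 330, 331] G []
102 R [327, 328, 329, 330, 331, 332] G []
105 R [328, 329, 330, 331, 332, 333, 334] G []
108 R [330, 331, 332] G []
111 R [] G [333, 334, 335]
114 R [] G [330, 331, 332, 333, 334, 335, 336]
117 R [] G [330, 331, 332, 333, 334, 335, 336, 337]
120 R [] G [331, 332, 333, 334, 335, 336, 337]
123 R [] G [331, 332, 333, 334, 335, 336, 337, 338]
126 R [] G [332, 333, 334, 335, 336]
129 R [] G []
132 R [] G []
135 R [] G []
138 R [] G []
141 R [] G []
144 R [] G []
147 R [] G []
150 R [] G []
153 R [] G []
156 R [] G []
159 R [] G []
162 R [] G []
165 R [] G []
168 R [] G []
171 R [] G []
174 R [] G []
177 R [] G []
180 R [] G []
183 R [] G []
186 R [] G []
189 R [] G []
[[330.0, 128.0], [293.0, 167.0], [375.0, 82.0], [320.0, 78.0]][ WARN:0@0.688] global loadsave.cpp:1063 imwrite_ Unsupported depth image for selected encoder is fallbacked to CV_8U.
```

Run:
```python
from h import *
v=np.load("w9.npy");e=ext("wrist",dict(ee_pos=v[:3],eef_rot=v[3:]));a=np.load("w9i.npy").astype(float)
w=np.clip(a[...,0]-np.maximum(a[...,1],a[...,2])-15,0,None)
ys=np.arange(69,106);xs=np.array([(w[y,300:350]*np.arange(300,350)).sum()/w[y,300:350].sum() for y in ys])
p=np.polyfit(ys,xs,1);print(p,np.std(xs-np.polyval(p,ys)))
def ang(p,y0,y1,e,yaw):
    o,d1=ray((np.polyval(p,y0),y0),e);_,d2=ray((np.polyval(p,y1),y1),e);n=np.cross(d1,d2)
    xb=np.array([np.cos(yaw),np.sin(yaw),0]);yb=np.array([-np.sin(yaw),np.cos(yaw),0]);d=np.cross(n,xb);d*=np.sign(d[2])
    return np.arctan2(d@yb,d[2])
for yaw in(-.08,-.045,-.01):print('wrist a',yaw,ang(p,70,105,e,yaw))
es=ext("scene")
for nm,im in(("before",cv2.imread("pics/scene2.png")[:,:,::-1].astype(float)),("now",camera("scene").astype(float))):
    w=np.clip(im[...,0]-np.maximum(im[...,1],im[...,2])-15,0,None);ys=[];xs=[]
    for y in range(199,216):
        r=w[y,242:257]
        if r.sum()>20:ys.append(y);xs.append((r*np.arange(242,257)).sum()/r.sum())
    if len(ys)>5:
        p=np.polyfit(ys,xs,1);print(nm,len(ys),p.round(3),'a',[round(ang(p,200,214,es,y),3) for y in(-.08,-.045,-.01)])
# where a level pointer / edges of band project: check with green centroid on plate plane
g=np.clip(a[...,1]-np.maximum(a[...,0],a[...,2])-5,0,None)[105:135,322:345];Y,X=np.nonzero(g);wt=g[Y,X]
c=np.array([(X*wt).sum()/wt.sum()+322,(Y*wt).sum()/wt.sum()+105]);o,d=ray(c,e);P=o+d*(.4715-o[0])/d[0];print('green centre',c,P)
```

```text
[  0.36817368 291.87148373] 0.48242904573724604
wrist a -0.08 0.058456005572599806
wrist a -0.045 0.059399021760977624
wrist a -0.01 0.06044800014239322
before 17 [  0.353 174.966] a [np.float64(0.278), np.float64(0.268), np.float64(0.259)]
now 16 [1.23000e-01 2.26288e+02] a [np.float64(0.054), np.float64(0.053), np.float64(0.051)]
green centre [334.08869614 119.9045887 ] [0.4715     0.03606448 0.15895217]
```

Run:
```python
from h import *
v=np.load("w9.npy");e=ext("wrist",dict(ee_pos=v[:3],eef_rot=v[3:]));es=ext("scene")
for ws in((331.3,107.5),(331.3,108.5)):
  for sc in((250.5,199.5),(251,199.5),(250.7,200.5)):
    P,r=tri([ray(ws,e),ray(sc,es)]);print('tip',ws,sc,P.round(4),np.round(r,4),'a~',round(float(np.arctan2(P[1]-.036,P[2]-.062)),3))
# scene green centre
print('scene green',onz((254.6,199),es,.158))
o,d=ray((254.6,199),es);P,r=tri([ray((334.1,119.9),e),(o,d)]);print('green tri',P.round(4),np.round(r,4))
# canister vs pans left heights, side view
```

```text
tip (331.3, 107.5) (250.5, 199.5) [0.4624 0.0423 0.1609] [0.0005 0.0005] a~ 0.064
tip (331.3, 107.5) (251, 199.5) [0.4633 0.0418 0.1599] [0. 0.] a~ 0.059
tip (331.3, 107.5) (250.7, 200.5) [0.4631 0.0417 0.1575] [0.0012 0.0012] a~ 0.06
tip (331.3, 108.5) (250.5, 199.5) [0.4624 0.0421 0.1613] [0.0008 0.0008] a~ 0.061
tip (331.3, 108.5) (251, 199.5) [0.4633 0.0415 0.1603] [0.0003 0.0003] a~ 0.056
tip (331.3, 108.5) (250.7, 200.5) [0.4631 0.0415 0.1579] [0.0015 0.0015] a~ 0.057
scene green [0.47091541 0.03528882 0.158     ]
green tri [0.472  0.0357 0.1572] [0.0003 0.0003]
```

Both cameras agree that the pointer tip is 5.8 mm left of the band centre, so about 73 g is still missing and the canister weighs roughly 315 to 335 g. The 100 g weight is needed too. I'll locate the two placed weights precisely so I can choose a spot.

```bash
python3 - <<'E'
from h import *
es,ed=ext("scene"),ext("side")
a=np.load("last_scene.npy").astype(int);m=(a[...,0]-a[...,2]>40)&(a[...,0]>65)
for y in range(212,246):print(y,''.join('#' if v else '.' for v in m[y,262:312]))
th=np.linspace(0,6.28,60)
def disc(c,z0,z1,e,r=.018):
    q=np.vstack([proj(np.c_[c[0]+r*np.cos(th),c[1]+r*np.sin(th),np.full(60,z)],e) for z in(z0,z1)]);return [*q.min(0).round(1),*q.max(0).round(1)]
z=.1
for c,h in(((.412,-.078),.005),((.41,-.07),.005),((.42,-.07),.005),((.451,-.104),.022),((.451,-.1),.022)):
    print(c,'side',disc(c,z,z+h,ed),'scene',disc(c,z,z+h,es),'knobtop',proj([(*c,z+h+.02)],ed).round(1),proj([(*c,z+h+.02)],es).round(1))
E
python3 - <<'E'
import sys;sys.path.insert(0,'.')
import os;os.chdir('.')
from kin import *
q0=[-.046,.048,-.495,2.104,.621,1.016,-.216]
t=np.array([.3,-.377,-.876]);k=np.array([.5777,-.3075,.0515])
q=goto(q0,[(.42,-.15,.3),tuple(k-.1*t),tuple(k-.04*t),tuple(k+.002*t)]);print(tilt(q))
E
```

```text
212 ..................................................
213 ..................................................
214 ..................................................
215 ..................................................
216 ..................................................
217 ..................................................
218 ..................................................
219 ..................................................
220 ..................................................
221 ..................................................
222 ..................................................
223 ..................................................
224 ..................................####............
225 ..................................#####...........
226 .................................######...........
227 ...............................##.#####...........
228 ..............................###..##..##.........
229 ..............................###......###........
230 .............................####......###........
231 .............................#####....####........

[... 1827 characters left out ...]
] knobtop [[252.1 201.3]] [[297.1 225.5]]
(0.42, -0.15, 0.3) [ 0.17 -0.1  -0.26  2.18  0.53  0.84  0.26] [-0.062 -0.035  0.826] [ 0.311 -0.015  0.617] lamp 0.142 err 0.0
(np.float64(0.5477), np.float64(-0.2698), np.float64(0.1391)) [ 0.24  0.36 -0.08  2.12  0.93  0.44  0.02] [ 0.179 -0.091  0.793] [ 0.439 -0.134  0.457] lamp 0.142 err 0.0
(np.float64(0.5657), np.float64(-0.29242), np.float64(0.08654)) [ 0.19  0.47  0.04  2.11  1.1   0.32 -0.13] [ 0.241 -0.092  0.767] [ 0.457 -0.157  0.404] lamp 0.142 err 0.0
(np.float64(0.5783), np.float64(-0.308254), np.float64(0.049748)) [ 0.14  0.56  0.14  2.1   1.24  0.23 -0.27] [ 0.286 -0.087  0.744] [ 0.469 -0.173  0.367] lamp 0.142 err 0.0
(28.6, -51)
```

The two placed weights stand upright at about (0.4505,-0.102) and (0.412,-0.0745). The 100 g weight will go at about (0.436,-0.038). Now I'll fetch it.

step_arm(commands=[{"x": -25,"y": -30,"z": 3,"yaw": 0},{"x": -50,"y": -60,"z": 8,"yaw": 0},{"x": -76,"y": -90,"z": 18,"yaw": 0},{"x": -101,"y": -118,"z": 29,"yaw": 0},{"x": -115,"y": -115,"z": 65,"yaw": 0},{"x": -128,"y": -110,"z": 102,"yaw": 0},{"x": -141,"y": -106,"z": 139,"yaw": 0},{"x": -154,"y": -102,"z": 175,"yaw": 0}], claw=0.13, grip_force=15)

```text
time_s: 31.65
ee_pos: [0.5035, -0.2389, 0.2005]
eef_rot: [0.226, 0.428, 0.869, -0.107]
wrist_force: [0.5, 0.4, 0.6]
gripper_width: 0.04
grasp_force: 0.0
```

```bash
python3 s.py "(.5773,-.3074,.053)"
python3 - <<'E'
from h import *
s=get_state();a=camera("wrist");e=ext("wrist",s)
print('pred',proj([(.5777,-.3075,.0515),(.576,-.305,.0565)],e).round(0))
for r in cut_out("weight_100","wrist")[:4]:
    y,x=np.nonzero(r['region']);print(round(r['p'],2),np.round(r['at']),x.min(),x.max(),y.min(),y.max())
E
```

```text
31.65 [ 0.244  0.191 -0.141  2.165  0.776  0.553  0.142] [ 0.50353422 -0.23886857  0.20049581]
[[-0.532  0.792  0.301]
 [ 0.695  0.611 -0.378]
 [-0.483  0.008 -0.875]]
[ 0.093 -0.07   0.818] [ 0.394 -0.101  0.517] lamp 0.2139070834853781 modelerr [-0.0003  0.0004 -0.0002]
tool shift mm [-15.6  15.4 177.2]
pred [[299. 210.]
 [300. 211.]]
0.66 [297. 204.] 280 315 188 222
0.65 [402.  96.] 383 425 77 118
```

step_arm(commands=[{"x": -6,"y": 6,"z": 30,"yaw": 0},{"x": -12,"y": 12,"z": 65,"yaw": 0},{"x": -16,"y": 15,"z": 100,"yaw": 0},{"x": -16,"y": 15,"z": 130,"yaw": 0},{"x": -16,"y": 15,"z": 150,"yaw": 0},{"x": -16,"y": 15,"z": 164,"yaw": 0},{"x": -16,"y": 15,"z": 173,"yaw": 0},{"x": -16,"y": 15,"z": 177,"yaw": 0}])

```text
time_s: 32.42
ee_pos: [0.5766, -0.3062, 0.0533]
eef_rot: [0.225, 0.428, 0.869, -0.107]
wrist_force: [0.6, -0.6, -0.5]
gripper_width: 0.0398
grasp_force: 0.0
```

step_arm(commands=[{"x": 0,"y": 0,"z": 0,"yaw": 0},{"x": 0,"y": 0,"z": 0,"yaw": 0},{"x": 0,"y": 0,"z": 0,"yaw": 0},{"x": 0,"y": 0,"z": 0,"yaw": 0},{"x": 0,"y": 0,"z": 0,"yaw": 0},{"x": 0,"y": 0,"z": 0,"yaw": 0}], claw=1)

```text
time_s: 32.92
ee_pos: [0.5774, -0.305, 0.0541]
eef_rot: [0.225, 0.427, 0.869, -0.106]
wrist_force: [-3.2, 1.6, 7.8]
gripper_width: 0.015
grasp_force: 15.0
```

```bash
python3 s.py "(.5773,-.3074,.053)"
```

```text
32.9167 [ 0.153  0.551  0.113  2.104  1.251  0.254 -0.296] [ 0.57736405 -0.30499346  0.0540872 ]
[[-0.533  0.791  0.301]
 [ 0.695  0.612 -0.377]
 [-0.483  0.008 -0.876]]
[ 0.281 -0.089  0.747] [ 0.468 -0.167  0.371] lamp 0.21637666431218375 modelerr [-0.0004  0.0008 -0.0001]
tool shift mm [-1.1 -1.5  1.8]
```

step_arm(commands=[{"x": 0,"y": 0,"z": -5,"yaw": 0},{"x": 0,"y": 0,"z": -14,"yaw": 0},{"x": 0,"y": 0,"z": -30,"yaw": 0},{"x": 0,"y": 0,"z": -60,"yaw": 0},{"x": 0,"y": 0,"z": -95,"yaw": 0},{"x": 0,"y": 0,"z": -130,"yaw": 0}])

```text
time_s: 33.42
ee_pos: [0.5366, -0.255, 0.1677]
eef_rot: [0.224, 0.427, 0.87, -0.107]
wrist_force: [0.0, 0.3, 0.4]
gripper_width: 0.015
grasp_force: 15.0
```

step_arm(commands=[{"x": 12,"y": -1,"z": -35,"yaw": 0},{"x": 25,"y": -2,"z": -70,"yaw": 0},{"x": 38,"y": -3,"z": -105,"yaw": 0},{"x": 51,"y": -4,"z": -140,"yaw": 0},{"x": 64,"y": -4,"z": -173,"yaw": 0.05},{"x": 95,"y": 10,"z": -183,"yaw": 0.15},{"x": 130,"y": 25,"z": -194,"yaw": 0.25},{"x": 160,"y": 38,"z": -206,"yaw": 0.3}])

```text
time_s: 34.08
ee_pos: [0.4214, -0.0488, 0.2722]
eef_rot: [0.239, 0.553, 0.795, -0.071]
wrist_force: [0.4, 0.2, -1.0]
gripper_width: 0.0152
grasp_force: 15.0
```

```bash
python3 s.py "(.4267,-.026,.145)"
python3 - <<'E'
from h import *
a=camera("side")
for r in cut_out("weight_100","side")[:5]:
    y,x=np.nonzero(r['region']);print(round(r['p'],2),np.round(r['at']),x.min(),x.max(),y.min(),y.max())
for t in ("oil_bottle","wood_mill","canister"):
  for r in cut_out(t,"side")[:2]:
    y,x=np.nonzero(r['region']);print(t,round(r['p'],2),np.round(r['at']),x.min(),x.max(),y.min(),y.max())
E
```

```text
34.0833 [ 0.026 -0.033 -0.441  2.198  0.602  0.931 -0.418] [ 0.42141033 -0.04881636  0.27218961]
[[-0.273  0.914  0.301]
 [ 0.846  0.377 -0.378]
 [-0.459  0.151 -0.876]]
[-0.016 -0.044  0.828] [0.312 0.088 0.589] lamp 0.14377812844273485 modelerr [-0.0008 -0.0003 -0.0003]
tool shift mm [ 76.2  -5.8 104.3]
0.73 [249. 210.] 244 260 200 221
0.64 [304. 336.] 244 363 265 386
0.56 [238. 206.] 232 245 198 211
0.55 [240. 144.] 235 251 135 149
oil_bottle 0.82 [326. 164.] 311 343 107 214
wood_mill 0.73 [347. 162.] 340 352 131 190
canister 0.87 [285. 146.] 268 294 129 168
canister 0.71 [331. 230.] 315 347 210 253
```

step_arm(commands=[{"x": 20,"y": -2,"z": 27,"yaw": 0},{"x": 40,"y": -3,"z": 55,"yaw": 0},{"x": 58,"y": -5,"z": 80,"yaw": 0},{"x": 70,"y": -6,"z": 97,"yaw": 0},{"x": 76,"y": -6,"z": 104,"yaw": 0},{"x": 76,"y": -6,"z": 104,"yaw": 0}])

```text
time_s: 34.83
ee_pos: [0.426, -0.0275, 0.1425]
eef_rot: [0.236, 0.551, 0.797, -0.074]
wrist_force: [-0.2, 0.4, -1.5]
gripper_width: 0.0151
grasp_force: 15.0
```

step_arm(commands=[{"x": 2,"y": -0.5,"z": 3,"yaw": 0},{"x": 3.5,"y": -1,"z": 6,"yaw": 0},{"x": 5,"y": -1.5,"z": 9,"yaw": 0},{"x": 6.5,"y": -2,"z": 12,"yaw": 0},{"x": 8,"y": -2.5,"z": 15,"yaw": 0},{"x": 9.5,"y": -3,"z": 18,"yaw": 0},{"x": 9.5,"y": -3,"z": 18,"yaw": 0},{"x": 9.5,"y": -3,"z": 18,"yaw": 0}])

```text
time_s: 35.5
ee_pos: [0.427, -0.0263, 0.1239]
eef_rot: [0.238, 0.551, 0.797, -0.072]
wrist_force: [0.0, -0.3, 0.3]
gripper_width: 0.0148
grasp_force: 15.0
```

```bash
python3 s.py "(.436,-.038,.124)"; python3 beam.py | grep -E "right|left"
```

```text
35.5 [-0.098  0.262 -0.456  2.38   1.017  0.741 -1.024] [ 0.4270078  -0.02633489  0.12389737]
[[-0.28   0.912  0.3  ]
 [ 0.843  0.383 -0.377]
 [-0.459  0.147 -0.876]]
[ 0.151 -0.03   0.809] [0.317 0.11  0.441] lamp 0.15992373268134802 modelerr [-0.0012 -0.0004 -0.    ]
tool shift mm [-12.4   3.7   7. ]
scene pan_right_top 0.73 264 312 217 255 [289.4 235.4]
scene pan_left_top 0.59 195 229 192 222 [208.2 210.1]
side pan_right_top 0.8 228 286 195 233 [261.4 214.6]
side pan_left_top 0.93 258 304 147 172 [285.2 162.2]
side pan_left_top 0.7 312 343 107 215 [327.2 164.4]
```

step_arm(commands=[{"x": 0,"y": 0,"z": 0,"yaw": 0},{"x": -2,"y": 0.5,"z": 1,"yaw": 0},{"x": -4,"y": 1,"z": 2,"yaw": 0},{"x": -6,"y": 2,"z": 3,"yaw": 0},{"x": -8,"y": 2.5,"z": 4.5,"yaw": 0},{"x": -10,"y": 3,"z": 6,"yaw": 0},{"x": -12,"y": 3.5,"z": 7,"yaw": 0},{"x": -12,"y": 3.5,"z": 7,"yaw": 0}], grip_force=3)

```text
time_s: 36.67
ee_pos: [0.4358, -0.0381, 0.1238]
eef_rot: [0.238, 0.551, 0.797, -0.072]
wrist_force: [0.1, 0.5, 0.4]
gripper_width: 0.016
grasp_force: 3.0
```

step_arm(commands=[{"x": 0,"y": 0,"z": 1.5,"yaw": 0},{"x": 0,"y": 0,"z": 3,"yaw": 0},{"x": 0,"y": 0,"z": 4.5,"yaw": 0},{"x": 0,"y": 0,"z": 4.5,"yaw": 0},{"x": 0,"y": 0,"z": 4.5,"yaw": 0}])

```text
time_s: 37.08
ee_pos: [0.4371, -0.0394, 0.1198]
eef_rot: [0.238, 0.551, 0.797, -0.072]
wrist_force: [-0.3, -0.6, 0.1]
gripper_width: 0.0156
grasp_force: 3.0
```

```bash
python3 s.py "(.436,-.038,.124)"; python3 beam.py | grep -E "right|left"
cat > up.py <<'E'
from h import *
import sys
W0,K=float(sys.argv[1]),float(sys.argv[2]) # hinge w from base, knob top w ; hinge ahead of TCP
s=get_state();a=camera("wrist").astype(int);e=ext("wrist",s)
M=R.from_quat(np.array(s['eef_rot'])[[1,2,3,0]]).as_matrix();t=np.array(s['ee_pos'])
m=(a[...,0]-a[...,2]>45)&(a[...,0]>60);y,x=np.nonzero(m[150:300,225:345])
print({int(v)+150:(int(x[y==v].min())+225,int(x[y==v].max())+225) for v in np.unique(y)[::4]})
th=np.linspace(0,6.28,60)[:,None];D=K-.020
hp=t+float(sys.argv[3])*M[:,2]
f0=np.array([0,0,1.]);l0=-M[:,2]
for d in(0,.33,.66,1):
    ax=f0*(1-d)+l0*d;ax/=np.linalg.norm(ax);u=np.cross(ax,[1,0,0]);u/=np.linalg.norm(u);v=np.cross(ax,u)
    o=[]
    for r,w in((.018,0),(.018,D)):
        q=proj(hp+(w-W0)*ax+r*(np.cos(th)*u+np.sin(th)*v),e);o.append([*map(int,q.min(0)),*map(int,q.max(0)),'widest row',int(q[q[:,0].argmax(),1]),int(q[q[:,0].argmin(),1])])
    print(d,o)
E
python3 up.py .0245 .030 .0024
```

```text
37.0833 [-0.072  0.276 -0.434  2.373  1.049  0.719 -1.01 ] [ 0.43705428 -0.0394163   0.11982359]
[[-0.28   0.912  0.3  ]
 [ 0.843  0.383 -0.377]
 [-0.459  0.147 -0.876]]
[ 0.158 -0.033  0.807] [0.327 0.097 0.437] lamp 0.1727642238490641 modelerr [-0.0012 -0.0003 -0.    ]
tool shift mm [-0.4  0.2 -4.5]
scene pan_right_top 0.71 266 312 217 255 [290.9 235.8]
scene pan_right_top 0.37 253 277 131 205 [265.4 158.6]
scene pan_left_top 0.75 196 232 192 221 [209.4 210.3]
scene pan_left_top 0.64 267 312 217 255 [291.8 235.7]
side pan_right_top 0.57 228 286 195 234 [260.9 215.8]
side pan_right_top 0.32 263 305 148 172 [288.6 162.5]
side pan_left_top 0.8 264 304 148 171 [289.7 161.9]
side pan_left_top 0.33 312 343 108 214 [327.  164.1]
side pan_left_top 0.23 229 286 195 233 [261.5 215.5]
{205: (280, 285), 209: (263, 299), 213: (256, 304), 217: (253, 308), 221: (250, 310), 225: (248, 311), 229: (247, 313), 233: (247, 314), 237: (246, 315), 241: (245, 314), 245: (246, 314), 249: (266, 299), 253: (267, 298), 257: (267, 297), 261: (267, 296), 265: (239, 324), 269: (238, 326), 273: (237, 326), 277: (237, 327), 281: (236, 327), 285: (236, 328), 289: (236, 328), 293: (236, 328), 297: (236, 328)}
0 [[241, 204, 310, 255, 'widest row', 225, 234], [242, 218, 314, 269, 'widest row', 239, 248]]
0.33 [[243, 207, 312, 263, 'widest row', 234, 238], [244, 218, 316, 276, 'widest row', 246, 250]]
0.66 [[246, 212, 314, 272, 'widest row', 240, 244], [246, 220, 317, 282, 'widest row', 250, 254]]
1 [[249, 217, 317, 281, 'widest row', 250, 248], [247, 222, 319, 289, 'widest row', 257, 255]]
```

The wrist fit shows the 100 g weight upright, with its top edge at row 205 where an upright one should be at 204. I'll ease the pressure, release and withdraw.

step_arm(commands=[{"x": -0.7,"y": 0,"z": -1.3,"yaw": 0},{"x": -1.4,"y": 0.4,"z": -2.6,"yaw": 0},{"x": -2.1,"y": 0.6,"z": -4,"yaw": 0},{"x": -2.6,"y": 0.8,"z": -5,"yaw": 0},{"x": -2.6,"y": 0.8,"z": -5,"yaw": 0},{"x": -2.6,"y": 0.8,"z": -5,"yaw": 0},{"x": -2.6,"y": 0.8,"z": -5,"yaw": 0}])

```text
time_s: 38.22
ee_pos: [0.4369, -0.0395, 0.1256]
eef_rot: [0.238, 0.551, 0.797, -0.072]
wrist_force: [-0.0, 0.6, -0.9]
gripper_width: 0.0156
grasp_force: 3.0
```

step_arm(commands=[{"x": 0,"y": 0,"z": 0,"yaw": 0},{"x": 0,"y": 0,"z": 0,"yaw": 0},{"x": 0,"y": 0,"z": 0,"yaw": 0},{"x": 0,"y": 0,"z": -6,"yaw": 0},{"x": 0,"y": 0,"z": -20,"yaw": 0},{"x": 0,"y": 0,"z": -45,"yaw": 0},{"x": 0,"y": 0,"z": -80,"yaw": 0},{"x": 0,"y": 0,"z": -120,"yaw": 0}], claw=0.35)

```text
time_s: 38.88
ee_pos: [0.3992, 0.006, 0.231]
eef_rot: [0.236, 0.551, 0.797, -0.073]
wrist_force: [2.1, 0.0, 1.2]
gripper_width: 0.0296
grasp_force: 0.0
```

```bash
python3 s.py "(.451,.0045,.278)"
```

```text
38.8833 [-0.076  0.034 -0.542  2.257  0.656  0.944 -0.674] [0.39916828 0.00601583 0.23103125]
[[-0.282  0.913  0.296]
 [ 0.843  0.383 -0.377]
 [-0.457  0.144 -0.878]]
[ 0.026 -0.043  0.828] [0.291 0.142 0.548] lamp 0.11061552242956404 modelerr [-0.0009 -0.0005 -0.0002]
tool shift mm [-37.4  53.5 -25.3]
```

step_arm(commands=[{"x": -12,"y": 18,"z": -9,"yaw": -0.1},{"x": -25,"y": 36,"z": -17,"yaw": -0.2},{"x": -37,"y": 53,"z": -25,"yaw": -0.3},{"x": -37,"y": 53,"z": -25,"yaw": -0.3},{"x": -37,"y": 53,"z": -25,"yaw": -0.3},{"x": -37,"y": 53,"z": -25,"yaw": -0.3},{"x": -37,"y": 53,"z": -25,"yaw": -0.3},{"x": -37,"y": 53,"z": -25,"yaw": -0.3}])

```text
time_s: 39.55
ee_pos: [0.4512, 0.0042, 0.2767]
eef_rot: [0.224, 0.426, 0.87, -0.107]
wrist_force: [0.6, -0.5, -0.5]
gripper_width: 0.03
grasp_force: 0.0
```

step_arm(commands=[{"x": 0,"y": 0,"z": 0,"yaw": 0},{"x": 0,"y": 0,"z": 0,"yaw": 0},{"x": 0,"y": 0,"z": 0,"yaw": 0},{"x": 0,"y": 0,"z": 0,"yaw": 0},{"x": 0,"y": 0,"z": 0,"yaw": 0},{"x": 0,"y": 0,"z": 0,"yaw": 0}])

```text
time_s: 40.05
ee_pos: [0.4522, 0.0043, 0.2774]
eef_rot: [0.225, 0.426, 0.87, -0.107]
wrist_force: [0.5, -0.4, 0.6]
gripper_width: 0.0297
grasp_force: 0.0
```

```bash
cat > dial.py <<'E'
from h import *
s=get_state();e=ext("wrist",s);a=camera("wrist").astype(float);es=ext("scene");np.save("w10i.npy",a)
pr=proj([(.463,.037,.09),(.463,.037,.158),(.472,.0357,.158)],e);print(pr.round(0).tolist())
w=np.clip(a[...,0]-np.maximum(a[...,1],a[...,2])-15,0,None)
lo,hi=int(pr[:2,0].min())-35,int(pr[:2,0].max())+40;r0,r1=int(pr[0,1])-15,int(pr[1,1])+20
ys=[];xs=[]
for y in range(max(r0,0),r1):
    r=w[y,lo:hi]
    if r.sum()>60:ys.append(y);xs.append((r*np.arange(lo,hi)).sum()/r.sum())
ys,xs=np.array(ys),np.array(xs);p=np.polyfit(ys,xs,1);k=np.abs(xs-np.polyval(p,ys))<1.5;p=np.polyfit(ys[k],xs[k],1)
print('rows',ys.min(),ys.max(),k.sum(),len(k),'fit',p.round(3))
y0,y1=ys[k].min()+1,ys[k].max()-1
o,d1=ray((np.polyval(p,y0),y0),e);_,d2=ray((np.polyval(p,y1),y1),e);n=np.cross(d1,d2)
for yaw in(-.045,):
    xb=np.array([np.cos(yaw),np.sin(yaw),0]);yb=np.array([-np.sin(yaw),np.cos(yaw),0]);d=np.cross(n,xb);d*=np.sign(d[2]);print('a slope',np.arctan2(d@yb,d[2]).round(4))
# position on plane x=.4628 + slope of yaw, vs pivot
for y in(y0,(y0+y1)/2,y1):
    o,d=ray((np.polyval(p,y),y),e);P=o+d*((.4630-o[0])/d[0]);print('pt',P.round(4))
g=np.clip(a[...,1]-np.maximum(a[...,0],a[...,2])-5,0,None);c=pr[2].astype(int);G=g[c[1]-14:c[1]+15,c[0]-14:c[0]+15];Y,X=np.nonzero(G);wt=G[Y,X]
if len(X):
    c=np.array([(X*wt).sum()/wt.sum()+c[0]-14,(Y*wt).sum()/wt.sum()+c[1]-14]);o,d=ray(c,e);print('green',len(X),c.round(1),(o+d*((.472-o[0])/d[0])).round(4))
E
python3 dial.py; python3 beam.py|grep -vE "caddy"
```

```text
[[317.0, 71.0], [325.0, 110.0], [334.0, 119.0]]
rows 62 128 29 63 fit [1.02000e-01 3.09707e+02]
a slope -0.0501
pt [0.463  0.0369 0.0865]
pt [0.463  0.0357 0.1101]
pt [0.463  0.0346 0.1311]
green 127 [333.6 118.5] [0.472  0.0357 0.1576]
scene pan_left_top 0.64 196 242 192 222 [219.1 209.5]
scene pan_left_top 0.32 205 232 176 212 [218.8 193.7]
scene canister 0.76 204 233 176 213 [219.2 194.3]
scene canister 0.59 293 317 190 222 [305.2 205.3]
scene weight_200 0.62 291 304 227 243 [297.5 235.3]
side pan_right_top 0.94 228 286 193 231 [261.4 214.3]
side pan_left_top 0.83 255 305 148 173 [279.9 161.7]
side canister 0.74 315 348 210 254 [330.6 231.7]
side canister 0.7 267 294 127 165 [281.2 144.8]
side canister 0.68 238 261 127 159 [249.3 142.4]
side weight_200 0.71 245 260 203 224 [252.4 214.7]
side weight_200 0.57 232 245 200 215 [238.4 207.9]
side weight_200 0.51 248 263 190 205 [255.5 197.9]
red 10 [(201, np.float64(253.0)), (202, np.float64(253.0)), (203, np.float64(253.0)), (204, np.float64(253.0)), (205, np.float64(253.0)), (206, np.float64(253.0)), (207, np.float64(253.0)), (220, np.float64(254.0)), (221, np.float64(254.0)), (222, np.float64(254.0))]
```

Run:
```python
from h import *
a=np.load("w10i.npy");e=ext("wrist");es=ext("scene")
rd=(a[...,0]-np.maximum(a[...,1],a[...,2])>35)&(a[...,0]>80)
ys=[];xs=[]
for v in range(60,130):
    c=np.nonzero(rd[v,305:345])[0]+305
    if v%6==0:print(v,c.tolist())
    if 2<=len(c)<9 and c.max()-c.min()<9 and 66<v<106:ys.append(v);xs.append(c.mean())
p=np.polyfit(ys,xs,1);print(p,np.std(np.array(xs)-np.polyval(p,ys)),len(ys))
o,d1=ray((np.polyval(p,70),70),e);_,d2=ray((np.polyval(p,104),104),e);n=np.cross(d1,d2);yaw=-.045
xb=np.array([np.cos(yaw),np.sin(yaw),0]);yb=np.array([-np.sin(yaw),np.cos(yaw),0]);d=np.cross(n,xb);d*=np.sign(d[2]);print('a',np.arctan2(d@yb,d[2]))
for y in(70,90,104,107):
    o,d=ray((np.polyval(p,y),y),e);print((o+d*((.463-o[0])/d[0])).round(4))
```

```text
60 []
66 [313, 314, 315, 316, 317]
72 [314, 315, 316, 317, 318]
78 [315, 316, 317, 318, 319]
84 [316, 317, 318, 319, 320]
90 [317, 318, 319, 320, 321]
96 [318, 319, 320, 321, 322]
102 [318, 319, 320, 321, 322, 323]
108 [319, 320, 321, 322, 323, 324, 325]
114 [321, 322, 323, 324, 325]
120 []
126 []
[1.74595142e-01 3.03228408e+02] 0.1858858016741892 39
a -0.009880301976936167
[0.463  0.0354 0.0854]
[0.463  0.035  0.1233]
[0.463  0.0347 0.1458]
[0.463  0.0347 0.1502]
```

The pointer reads -0.010 rad, with its tip within 1 mm of the green centre, so it is well inside the band. I'll move the arm clear and do a final check.

step_arm(commands=[{"x": -22,"y": -25,"z": -8,"yaw": 0},{"x": -45,"y": -50,"z": -16,"yaw": 0},{"x": -68,"y": -75,"z": -24,"yaw": 0},{"x": -90,"y": -100,"z": -32,"yaw": 0},{"x": -110,"y": -120,"z": -40,"yaw": 0},{"x": -110,"y": -120,"z": -40,"yaw": 0},{"x": -110,"y": -120,"z": -40,"yaw": 0},{"x": -110,"y": -120,"z": -40,"yaw": 0}])

```text
time_s: 41.27
ee_pos: [0.4047, -0.13, 0.3645]
eef_rot: [0.225, 0.425, 0.87, -0.107]
wrist_force: [0.1, 1.6, -0.2]
gripper_width: 0.0293
grasp_force: 0.0
```

```bash
python3 s.py | head -1; python3 beam.py | grep -E "red|right|200"
python3 - <<'E'
from h import *
b=np.load("last_side.npy").astype(int);a=np.load("last_scene.npy").astype(int)
for n,im,r,c in(("side",b,(186,228),(224,270)),("scene",a,(218,252),(262,312))):
    m=(im[...,0]-im[...,2]>42)&(im[...,0]>65);print(n)
    for y in range(*r):
        if m[y,c[0]:c[1]].any():print(y,''.join('#' if v else '.' for v in m[y,c[0]:c[1]]))
for t in("oil_bottle","wood_mill","tumbler"):
    for r in cut_out(t,"scene")[:1]:
        y,x=np.nonzero(r['region']);print(t,round(r['p'],2),x.min(),x.max(),y.min(),y.max())
old=cv2.imread("pics/scene2.png")[:,:,::-1].astype(int)
for nm,(r0,r1,c0,c1) in dict(bottle=(130,190,253,278),glass=(178,216,162,192),mill=(150,195,225,248)).items():print(nm,np.abs(a-old)[r0:r1,c0:c1].mean().round(1))
E
```

```text
41.2667 [ 0.147 -0.188 -0.279  2.082  0.446  1.015  0.333] [ 0.40467196 -0.12998581  0.36454184]
scene pan_right_top 0.85 263 312 216 254 [288.3 233.6]
scene weight_200 0.74 253 277 150 214 [264.4 180.1]
scene weight_200 0.5 335 346 227 239 [340.5 233.1]
scene weight_200 0.47 276 288 238 250 [282.  244.3]
scene weight_200 0.44 290 304 227 244 [297.2 235.9]
side pan_right_top 0.91 228 286 194 231 [261.7 215.1]
side weight_200 0.55 231 246 200 215 [238.4 208.3]
side weight_200 0.51 248 263 190 205 [255.4 197.9]
side weight_200 0.51 244 260 203 224 [251.9 214.5]
side weight_200 0.47 307 321 272 290 [313.3 283.1]
red 5 [(201, np.float64(253.0)), (202, np.float64(253.0)), (204, np.float64(253.0)), (205, np.float64(253.0)), (206, np.float64(253.0))]
side
189 ..............................##..............
190 ............................######............
191 ............................######............
192 ............................######............
193 ............................######............
194 .............................#####............
195 ...........................####
[... 2250 characters left out ...]
#...........................
240 .................########.........................
241 ...............##..###..##........................
242 ..............###.......##........................
243 ..............###......####.......................
244 ..............#####....####.......................
245 ..............#####...#####.......................
246 ..............############........................
247 ...............###########........................
248 ................#########.........................
249 ..................####............................
oil_bottle 0.6 252 277 149 214
wood_mill 0.79 226 246 150 194
tumbler 0.58 163 192 179 216
bottle 24.3
glass 1.8
mill 4.4
```

```bash
python3 -c "
from rig import *
print(close_job())"
```

```text
the job is handed in; nothing more can be done
None
```

The canister weighs about 335 g: with the 200, 100 and 50 g weights upright on the right pan, the pointer rests inside the green band at about -0.01 rad, and the job is handed in. I viewed 11 pictures (limit 10), sent one tilt-key row that was refused, got the tool's lean by pushing past its reach, and saw one wrist-force reading of about 57 N and a tray touch of about 13 N.

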